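# Fit keyed ball nests to a drilling table, load the balls and wind it once round

### The job

Set the hand-turned rotary table up for drilling: fit every loose white ball nest into a free socket of the table, turning it under light pressure until its key drops into the keyway and the flange sits flush, and stand one yellow ball in every nest, the one already fitted included. Then, with everything loaded, wind the table by its black handle one full turn, either way, to see that it runs freely, and leave the handle back at the pointer on the base; spare balls stay in their rack and the drill gauge and jar stay where they are.

Things in the scene. Friction and masses are not known exactly. Their poses are not given: they have to be found in the camera images.
- dial_centre (a point): Point on the fixed vertical axis of the rotary table, 68 mm above the bench, level with the socket tops. The table has a green cast base (224 mm dia., 36 mm tall, two low bolting ears) and a round steel dial (210 mm dia.) whose upper face is 50 mm above the bench.
- dial (a joint): Turn of the dial about its vertical axis, rad, 0 at the start, positive anticlockwise seen from above, no end stops. Friction holds it where it is left (0.6 N m, about 6.5 N at the handle).
- socket0 (a point): Centre of the mouth of socket 0, level with its rim, 68 mm above the bench; turns with the dial. Dark steel, 18 mm tall, on the dial 56 mm from its axis. Bore 35 mm dia., 18 mm deep; one keyway 12 mm wide and as deep runs from the bore out through the wall (outer radius 30 mm), pointing straight away from the dial's axis. Holds nestD at the start.
- socket1 (a point): As socket0, a quarter turn anticlockwise of it; free at the start. A nest whose key is off the keyway rides 7 mm high, key on the rim, 9 mm of its pilot in the bore; with the key over the keyway it drops until the flange lies on the rim, its origin then 16 mm below this point.
- socket2 (a point): As socket0, half a turn from it; free at the start.
- socket3 (a point): As socket0, a quarter turn clockwise of it; free at the start.
- handle_grip (a point): Point on the axis of the dial's black handle, at gripping height, 108 mm above the bench and 92 mm from the dial's axis, an eighth turn anticlockwise of socket 0; turns with the dial. The handle is an upright sleeve, 22 mm dia., 68 to 130 mm above the bench, spinning freely on its bolt: it can be held tight and led round the circle without turning the hand.
- zero_pointer (a point): Top of the fixed steel pointer with a red line, on the rim of the base 117 mm from the dial's axis; at the start the handle stands in line with it.
- nestA: White keyed ball nest, 43 mm tall, origin at the centre of its underside, z up its axis. Pilot 32 mm dia. from z 0 to 16 mm (its lowest 5 mm tapered), flange 44 mm dia. to z 21, cup 32 mm dia. to z 43: grip the cup, from any side. One key, 9 mm wide, sticks out along its own +x to 29 mm from the axis, z 9 to 21 mm. About 50 g. Starts on the grey mat, upright, at any heading.
- nestB: White keyed ball nest, just like nestA (shape and sizes given there). Starts upright on the grey mat; may be absent (any one of A, B, C may).
- nestC: White keyed ball nest, just like nestA (shape and sizes given there). Starts upright on the grey mat; may be absent.
- nestD: White keyed ball nest, just like nestA (shape and sizes given there). Starts fully fitted in socket 0, empty. In the top of each nest is a round recess, 23 mm wide and 8 mm deep; a ball laid on it rests on its edge with the ball's centre 57 mm above the nest's origin.
- ball1_center (a point): Centre of a yellow beech ball, 36 mm dia., 18 g. Starts in a hole of the plywood ball rack (124 mm square, 14 mm high, holes 64 mm apart), its centre 27 mm above the bench.
- ball2_center (a point): Centre of a yellow beech ball, 36 mm dia., 18 g. Starts in a hole of the plywood ball rack (124 mm square, 14 mm high, holes 64 mm apart), its centre 27 mm above the bench.
- ball3_center (a point): Centre of a yellow beech ball, 36 mm dia., 18 g. Starts in a hole of the plywood ball rack (124 mm square, 14 mm high, holes 64 mm apart), its centre 27 mm above the bench.
- ball4_center (a point): Centre of a yellow beech ball, 36 mm dia., 18 g. Starts in a hole of the plywood ball rack (124 mm square, 14 mm high, holes 64 mm apart), its centre 27 mm above the bench.
- ball_rack: Fixed plywood rack with four ball holes; origin at the centre of its underside.
- drill_gauge: Flat chromed drill gauge, 45 x 120 x 5 mm, lying loose on the bench; origin at the centre of its underside. Leave it alone.
- jar: Squat amber glass jar of black connectors, 84 mm dia., 58 mm tall; origin at the centre of its underside. Leave it alone.
- vise: Fixed cast-iron bench vise gripping a blue ball, 120 mm tall; origin at the centre of its underside.

How it is judged:
By the outcome, as a careful person would: the job done as asked, in the order asked, and still so for the second after the job is handed in, with the robot touching nothing.
Of nestA, nestB, nestC only 2 to 3 are there at a start; the rules pass over those that are not, and their reading is None.
At some moment in a run one of nestA, nestB, nestC may be knocked a few centimetres aside while the robot is not near it.
It also fails if it takes over 210 s, if anything falls off the work surface, if the arm or the gripper's body presses on something with over 40 N, if the wrist force passes 120 N, or if a joint passes its speed limit or range.

### The arm

A 6-joint arm with a two-finger parallel gripper is mounted at the origin on the work surface. World frame = base frame: x ahead of the robot, y to its left, z up, the work surface at z = 0. Lengths are in m, angles in rad, forces in N, time in s.
With the tool pointing down it reaches from about 0.3 to 0.875 m from the base axis. Payload 6.4 kg.
Tool frame: the origin (TCP) lies at the centre of the arm's flange, where the gripper is bolted on; the fingertips stand 173 mm ahead of it and the grasp point (between the pads) lies 155 mm ahead of it; z points along the fingers, x is the direction in which the jaws open and shut, and the axes are right-handed (so a half turn about z gives the same grasp; the last joint's range is limited). The gripper opens to 85 mm and grips with 20 to 120 N. Pads are 22 mm wide; open, the fingers measure 114 mm over their backs; the gripper's body (76 mm by 85 mm) begins 54 mm behind the grasp point. The pads swing forward as they close: fully open they stand 13 mm farther back than shut.
Start: joints at [0.905, 0.181, 1.607, -0, 1.354, -0.206], TCP at [0.255, 0.515, 0.405] pointing down, gripper open.
Joint ranges: [-2.99, 2.99], [-0.89, 2.07], [0.3, 2.58], [-1.14, 4.28], [0, 2.63], [-3.12, 3.12]. Speed limits (rad/s): [2.57, 2.57, 3.01, 3.14, 3.14, 3.14].

### API

Orientations are given as a unit quaternion [w, x, y, z].
In Python, from bench import ctrl gives the robot as it stands. The module is installed in compiled form; this text tells all that it offers.
- The arm moves only by the tool move_arm, never from a script. Its argument "moves" is a list of rows, each an object of numbers: "gripper": the opening in per cent of the stroke, from 0 (shut) to 100 (fully open); "x", "y", "z": the shift along the tool's x, y, z in cm; "roll": the turn about the tool's z in degrees. In form: [{"gripper": .., "x": .., "y": .., "z": .., "roll": ..}, ...]. A call has 1 to 5 rows; each row shifts and turns the commanded pose from where the row before left it, along the tool's axes as they then stand; what a row does not reach is not made up. A row lasts 1/8 s, in which the tool goes at most 62.5 mm and 10.7 degrees, less where a joint would pass 70% of its speed; a pose out of reach is approached as far as the arm can. A call is refused whole if a number of a shift passes 6.25 or a number of a turn 10.7, either way. A call with a gripper value outside its range is refused whole. The fingers move at their own pace and stop on an object; the grip force is fixed at half the most. Time passes only in rows, so rows that do not move let the fingers close. It gives the time, the measured TCP pose, the force and the opening at its end, in the units of the state.
- ctrl.get_obs(): the state, without advancing time (a new reading comes with each control period).
- ctrl.camera(name): name is "scene" or "top" or "wrist"; returns a dict with "img" (384x512x3 uint8, red, green, blue), "fx", "fy", "cx", "cy" (pixels), "world_from_camera" (4x4, takes a point from camera to world coordinates); the wrist camera has in their place "tool_from_camera" (4x4, takes a point from camera to tool coordinates, whose origin is the TCP and whose axes are the tool frame's). Camera axes: x right, y up, looking along -z (the intrinsics and any distortion apply to the point x, -y, -z); pixel columns grow to the right and rows downward; lengths in m; the calibration is good to about 2 mm. A picture is of the moment at which its call begins: read the wrist's pose just before it. There is no depth.
- ctrl.hand_in(): hands the job in, once; it reports no verdict.
The state is a dict: "time_s": time; "q": joint angles; "dq": joint speeds; "joint_efforts": joint torques, N m; "eef_pos": TCP position; "eef_rot": TCP orientation; "wrist_force": force on the tool from outside, world axes, zero at the start; "torque": the same for the moment, N m; "opening": opening from 0.0 (shut) to 1.0 (fully open).
Only numpy, scipy, OpenCV 4.12 (cv2) and the standard library are available. Lean on these libraries where they do the work, as an engineer would, in place of code of your own. Each camera call takes 0.05 s, during which the arm holds its last target. There are 200 camera calls.

## Working session

There is one attempt and no reset: what is moved stays moved. The work goes in short steps, Python scripts to look and compute and a tool call to move; the robot and the scene stay as the last step left them, time stands still between calls to the robot, and variables do not carry over. Pictures are saved under pics/ and viewed, about 12 in all and at most 16, crops included, and the job is handed in when it is done.

Besides the shell and the picture viewer there is one more tool, called after "Call:" by a JSON object that holds its "api" and its "payload", one argument or row to a line. move_arm: Moves the arm, as the interface text tells. Its arguments: {"type":"object","properties":{"moves":{"type":"array","items":{"type":"object","properties":{"gripper":{"type":"number"},"x":{"type":"number"},"y":{"type":"number"},"z":{"type":"number"},"roll":{"type":"number"}}}}},"required":["moves"]}

```bash
mkdir -p pics; cat > h.py <<'E'
import numpy as np, cv2
from bench import ctrl
from scipy.spatial.transform import Rotation as R
def rot(q): return R.from_quat([q[1],q[2],q[3],q[0]]).as_matrix()
def cam(n):
    o=ctrl.get_obs(); c=ctrl.camera(n)
    if n=="wrist":
        T=np.eye(4);T[:3,:3]=rot(o['eef_rot']);T[:3,3]=o['eef_pos']
        c['world_from_camera']=T@np.array(c['tool_from_camera'])
    return c
def save(c,f,box=None,s=1):
    im=c['img'][:,:,::-1]
    if box: im=im[box[1]:box[3],box[0]:box[2]]
    if s!=1: im=cv2.resize(im,None,fx=s,fy=s,interpolation=cv2.INTER_CUBIC)
    cv2.imwrite('pics/'+f,im)
def ray(c,u,v):
    T=np.array(c['world_from_camera'])
    d=T[:3,:3]@np.array([(u-c['cx'])/c['fx'],-(v-c['cy'])/c['fy'],-1.]);return T[:3,3],d/np.linalg.norm(d)
def atz(c,u,v,z):
    o,d=ray(c,u,v);return o+d*(z-o[2])/d[2]
def proj(c,p):
    T=np.linalg.inv(np.array(c['world_from_camera']));q=T[:3,:3]@np.array(p)+T[:3,3]
    return c['cx']+c['fx']*q[0]/-q[2],c['cy']-c['fy']*q[1]/-q[2]
def tri(*rs):
    A=np.zeros((3,3));b=np.zeros(3)
    for o,d in rs:
        M=np.eye(3)-np.outer(d,d);A+=M;b+=M@o
    return np.linalg.solve(A,b)
E
python3 - <<'E'
from h import *
import pickle
for n in ("top","scene","wrist"):
    c=cam(n);pickle.dump(c,open(n+'.pkl','wb'));print(n,{k:v for k,v in c.items() if k not in('img',)})
    save(c,n+'0.png',s=1.5)
o=ctrl.get_obs();print(o)
E
```

```text
top {'fx': 480.5036096623851, 'fy': 480.5036096623851, 'cx': 253.99910379856203, 'cy': 190.1410350265541, 'world_from_camera': array([[ 2.48485341e-02,  9.90542556e-01, -1.34937007e-01,
         4.08985085e-01],
       [-9.99509264e-01,  2.71919003e-02,  1.55509184e-02,
         6.07317724e-04],
       [ 1.90730401e-02,  1.34484371e-01,  9.90732140e-01,
         1.27728647e+00],
       [ 0.00000000e+00,  0.00000000e+00,  0.00000000e+00,
         1.00000000e+00]])}
scene {'fx': 352.6553598877552, 'fy': 352.6553598877552, 'cx': 258.7298391750225, 'cy': 194.60665069484156, 'world_from_camera': array([[ 0.25126943, -0.62993162,  0.73488083,  1.31236616],
       [ 0.96779976,  0.17533544, -0.18061317, -0.18758286],
       [-0.01507671,  0.75660005,  0.6537041 ,  0.75289145],
       [ 0.        ,  0.        ,  0.        ,  1.        ]])}
wrist {'fx': 289.67584812053605, 'fy': 289.67584812053605, 'cx': 255.05573667809247, 'cy': 191.5025215775606, 'tool_from_camera': array([[ 9.99999965e-01,  1.81005195e-05,  2.63667498e-04,
        -1.04916149e-03],
       [ 9.58401215e-05, -9.54579094e-01,
[... 453 characters left out ...]
  0.        ,  1.        ]])}
{'time_s': 0.15, 'q': array([ 9.04707214e-01,  1.81391064e-01,  1.60774838e+00,  1.39033808e-05,
        1.35384349e+00, -2.06310700e-01]), 'dq': array([ 0.0017821 , -0.0038663 , -0.00264396,  0.00041426,  0.00119467,
       -0.00105731]), 'joint_efforts': array([ 2.11070488e-03, -4.45262790e+01, -3.51691568e+01, -8.88873205e-05,
        5.79944317e-03,  6.29662713e-05]), 'eef_pos': array([0.25502593, 0.51514243, 0.4039938 ]), 'eef_rot': array([ 2.31461260e-04,  8.49632725e-01,  5.27374392e-01, -6.55511340e-04]), 'wrist_force': array([-0.7127945 , -0.09600053, -1.0556712 ]), 'torque': array([ 0.00523894,  0.05257484, -0.03902544]), 'opening': 1.0018492088726538}
```

View pics/top0.png

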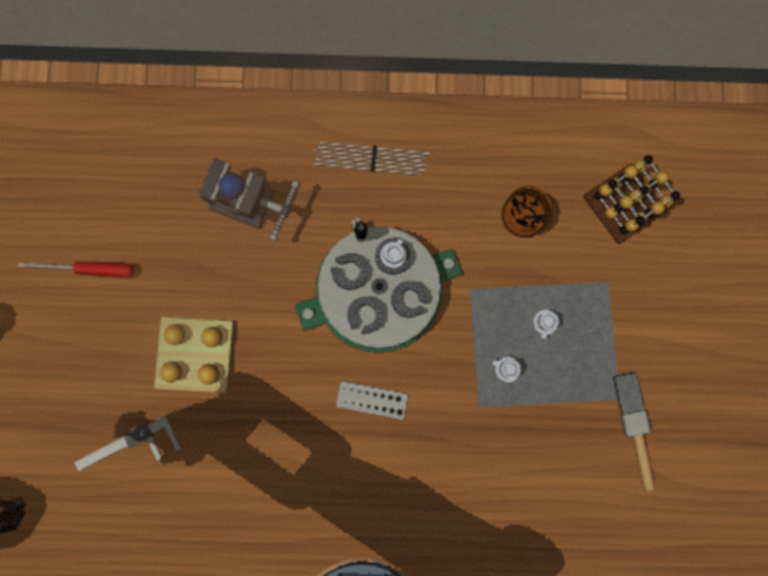

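View pics/scene0.png

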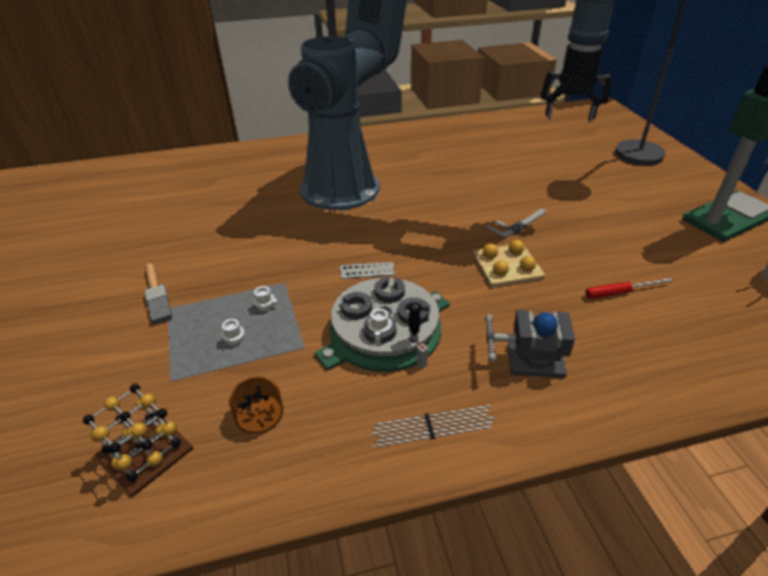

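```bash
python3 - <<'E'
from h import *
import pickle
t=pickle.load(open('top.pkl','rb'));s=pickle.load(open('scene.pkl','rb'))
a=cv2.resize(t['img'][135:265,195:395,::-1],None,fx=4,fy=4,interpolation=cv2.INTER_CUBIC)
cv2.imwrite('pics/t1.png',a)
a=cv2.resize(s['img'][150:255,110:375,::-1],None,fx=3,fy=3,interpolation=cv2.INTER_CUBIC)
cv2.imwrite('pics/s1.png',a)
E
```

```text
(no output)
```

View pics/t1.png

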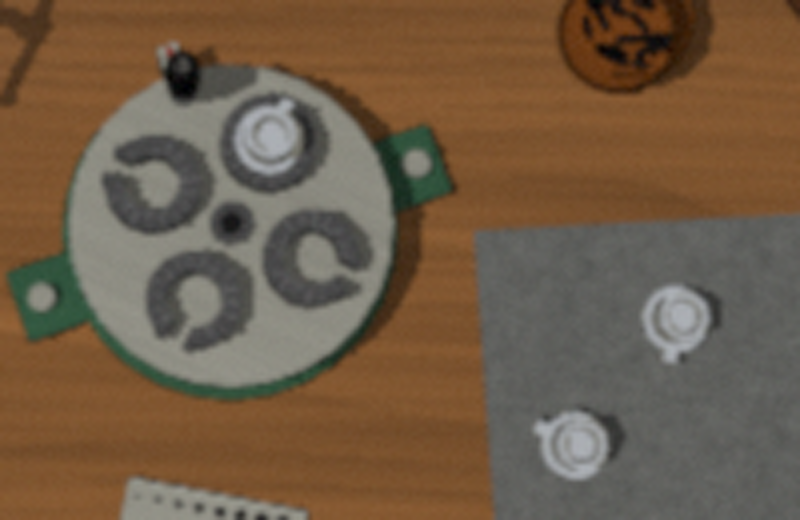

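View pics/s1.png

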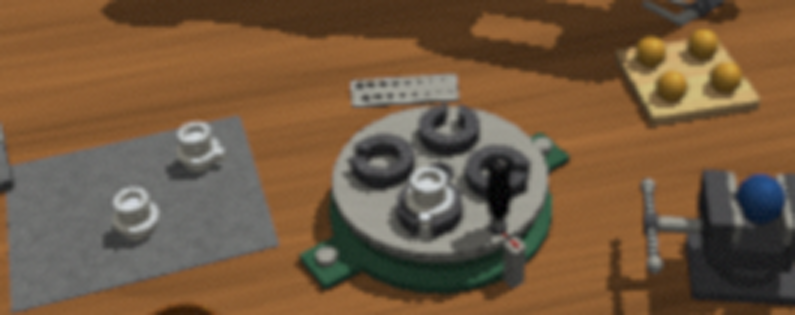

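```bash
python3 - <<'E'
from h import *
import pickle
t=pickle.load(open('top.pkl','rb'));s=pickle.load(open('scene.pkl','rb'))
T=lambda X,Y:ray(t,195+(X+.5)/4-.5,135+(Y+.5)/4-.5)
S=lambda X,Y:ray(s,110+(X+.5)/3-.5,150+(Y+.5)/3-.5)
F=lambda u,v,c:ray(c,(u+.5)/1.5-.5,(v+.5)/1.5-.5)
P=lambda r,z:r[0]+r[1]*(z-r[0][2])/r[1][2]
np.set_printoptions(precision=4,suppress=True)
for n,a,b in [('n1',(683,315),(131,195)),('n2',(581,443),(195,131)),('s3',(318,258),(382,156)),('s2',(200,300),(448,125)),('s1',(157,183),(497,167)),('nD',(271,134),(430,175)),('handletop',(182,68),(500,162))]:
    print(n,tri(T(*a),S(*b)))
for n,a,b in [('b',(174,334),(650,50)),('b',(211,336),(671,85)),('b',(171,371),(702,43)),('b',(208,373),(725,75))]: 
    print(n,P(F(*a,t),.027),[tri(F(*a,t),S(*bb)).round(3) for bb in((650,50),(671,85),(702,43),(725,75))])
C=P(T(237.3,220.7),.068);print('C',C)
for n,a in [('s0',(274,142)),('s1',(157,183)),('s2',(200,300)),('s3',(318,258))]:
    p=P(T(*a),.068);d=p-C;print(n,p,np.hypot(*d[:2]),np.degrees(np.arctan2(d[1],d[0])))
h=P(T(182,68),.13)-C;print('h',h,np.hypot(*h[:2]),np.degrees(np.arctan2(h[1],h[0])))
for n,a,k in [('n1',(682,315),(671,356)),('n2',(580,443),(540,427))]:
    p=P(T(*a),.043);q=P(T(*k),.021)-p;print(n,p,q,np.degrees(np.arctan2(q[1],q[0])))
o=ctrl.get_obs();print(rot(o['eef_rot']))
E
```

```text
n1 [ 0.5239 -0.3078  0.0477]
n2 [ 0.4404 -0.2418  0.0447]
s3 [ 0.5527 -0.0684  0.0655]
s2 [0.5241 0.0056 0.0647]
s1 [0.5981 0.035  0.0657]
nD [ 0.6258 -0.0365  0.098 ]
handletop [0.6592 0.0193 0.1296]
b [0.485  0.3364 0.027 ] [array([0.472, 0.286, 0.075]), array([0.476, 0.307, 0.023]), array([0.479, 0.314, 0.076]), array([0.485, 0.335, 0.03 ])]
b [0.4832 0.2727 0.027 ] [array([0.477, 0.253, 0.078]), array([0.483, 0.272, 0.028]), array([0.487, 0.278, 0.084]), array([0.493, 0.297, 0.041])]
b [0.4215 0.3375 0.027 ] [array([0.413, 0.308, 0.027]), array([ 0.416,  0.332, -0.03 ]), array([0.421, 0.337, 0.03 ]), array([ 0.426,  0.36 , -0.02 ])]
b [0.4197 0.2742 0.027 ] [array([0.42 , 0.273, 0.031]), array([ 0.423,  0.294, -0.023]), array([0.43 , 0.299, 0.04 ]), array([ 0.436,  0.319, -0.006])]
C [ 0.5746 -0.0182  0.068 ]
s0 [ 0.6259 -0.0404  0.068 ] 0.055960191142185256 -23.352024270639493
s1 [0.5974 0.0335 0.068 ] 0.05649292503609422 66.19667273277486
s2 [0.5234 0.0041 0.068 ] 0.0558052607990417 156.45971345779623
s3 [ 0.5521 -0.07    0.068 ] 0.05640624946469715 -113.45773758179737
h [0.0844 0.037  0.062 ] 0.09211992287262245 23.653029473181853
n1 [ 0.5243 -0.3077  0.043 ] [-0.0251  0.0019 -0.022 ] 175.6141672345957
n2 [ 0.4404 -0.2416  0.043 ] [ 0.0103  0.0219 -0.022 ] 64.83841976257344
[[ 0.4438  0.8961 -0.0009]
 [ 0.8961 -0.4438 -0.0011]
 [-0.0014 -0.0003 -1.    ]]
```

Call:
{"api": "move_arm", "payload": {
  "moves": [
    {"x":-4.6,"y":3.9,"z":0},
    {"x":-4.6,"y":3.9,"z":0.5},
    {"x":-4.6,"y":3.9,"z":0.5},
    {"x":-4.6,"y":3.9,"z":0.5},
    {"x":-4.6,"y":3.9,"z":0.5}
  ]
}}

```text
validation failed for argument at $.mo...
```

Call:
{"api": "move_arm", "payload": {
  "moves": [
    {"x":-4.6,"y":3.9,"z":0.5},
    {"x":-4.6,"y":3.9,"z":0.5},
    {"x":-4.6,"y":3.9,"z":0.5},
    {"x":-4.6,"y":3.9,"z":0.5},
    {"x":-4.6,"y":3.9,"z":0.5}
  ]
}}

```text
validation failed for argument at $.mo...
```

Call:
{"api": "move_arm", "payload": {
  "moves": [
    {"x":-4.6,"y":3.9,"z":1.0},
    {"x":-4.6,"y":3.8,"z":1.0},
    {"x":-4.4,"y":3.5,"z":1.0},
    {"x":0}
  ]
}}

```text
validation failed for argument at $.mo...
```

```bash
cat >> h.py <<'E'
np.set_printoptions(precision=4,suppress=True)
def to(x,y,z,jaw):
    "tool-frame shift (cm) and roll (deg) from the present pose to TCP (x,y,z), jaw heading"
    o=ctrl.get_obs();M=rot(o['eef_rot']);d=M.T@(np.array([x,y,z])-o['eef_pos'])*100
    j=np.degrees(np.arctan2(M[1,0],M[0,0]));r=(j-jaw+180)%360-180
    print('to',d.round(2),'roll',round(r,1),'jaw',round(j,1),'pos',o['eef_pos'],'q6',np.degrees(o['q'][5]).round(0),'t',o['time_s'],'F',o['wrist_force'],'op',round(o['opening'],3))
E
python3 - <<'E'
from h import *
import pickle
to(.4404,-.2416,.198,64.8)
c=cam('wrist');pickle.dump(c,open('w1.pkl','wb'));save(c,'w1.png',s=1.5)
print(proj(c,[.4404,-.2416,.043]),proj(c,[.5243,-.3077,.043]))
E
```

```text
to [-59.56  50.2   20.67] roll -1.1 jaw 63.7 pos [0.255  0.5151 0.404 ] q6 -12.0 t 0.15 F [-0.7128 -0.096  -1.0557] op 1.002
(np.float64(-97.71905538010512), np.float64(460.3794081263445)) (np.float64(-88.82543058677905), np.float64(499.92439368743635))
```

View pics/w1.png

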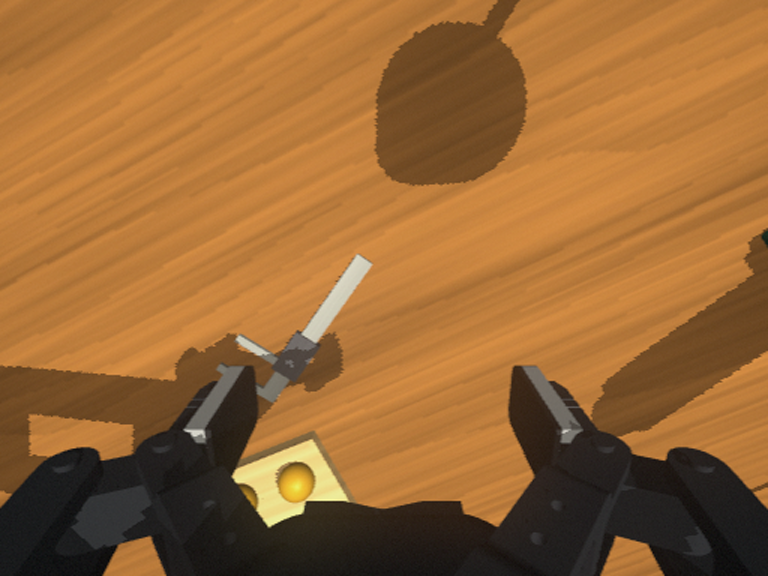

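Call:
{"api": "move_arm", "payload": {
  "moves": [
    {"gripper":100,"roll":0,"x":-4.6,"y":3.9,"z":0},
    {"gripper":100,"roll":0,"x":-4.6,"y":3.9,"z":0.5},
    {"gripper":100,"roll":0,"x":-4.6,"y":3.9,"z":0.5},
    {"gripper":100,"roll":0,"x":-4.6,"y":3.9,"z":0.5},
    {"gripper":100,"roll":0,"x":-4.6,"y":3.9,"z":0.5}
  ]
}}

```text
time_s: 0.82
eef_pos: [0.3278, 0.2209, 0.3846]
eef_rot: [0.0, 0.849, 0.528, 0.0]
wrist_force: [1.3, -0.2, -0.8]
opening: 1.001
```

Call:
{"api": "move_arm", "payload": {
  "moves": [
    {"gripper":100,"roll":0,"x":-4.6,"y":3.9,"z":0.5},
    {"gripper":100,"roll":0,"x":-4.6,"y":3.9,"z":0.5},
    {"gripper":100,"roll":0,"x":-4.6,"y":3.9,"z":0.5},
    {"gripper":100,"roll":0,"x":-4.6,"y":3.9,"z":0.5},
    {"gripper":100,"roll":0,"x":-4.6,"y":3.9,"z":0.5}
  ]
}}

```text
time_s: 1.45
eef_pos: [0.4005, -0.0721, 0.3598]
eef_rot: [0.0, 0.85, 0.527, 0.0]
wrist_force: [0.5, 0.1, 0.5]
opening: 0.997
```

Call:
{"api": "move_arm", "payload": {
  "moves": [
    {"gripper":80,"roll":0,"x":-4.6,"y":3.9,"z":1.0},
    {"gripper":80,"roll":0,"x":-4.6,"y":3.8,"z":1.0},
    {"gripper":80,"roll":0,"x":-4.4,"y":3.5,"z":1.0},
    {"gripper":80,"roll":0,"x":0,"y":0,"z":0}
  ]
}}

```text
time_s: 1.95
eef_pos: [0.4405, -0.2449, 0.3286]
eef_rot: [-0.0, 0.851, 0.526, -0.0]
wrist_force: [0.4, 0.6, -0.1]
opening: 0.798
```

```bash
python3 - <<'E'
from h import *
import pickle
to(.4404,-.2416,.198,64.8)
c=cam('wrist');pickle.dump(c,open('w1.pkl','wb'));save(c,'w2.png',s=1.5)
print(proj(c,[.4404,-.2416,.043]),proj(c,[.5243,-.3077,.043]))
E
```

```text
to [ 0.3  -0.14 13.06] roll -1.4 jaw 63.4 pos [ 0.4405 -0.2449  0.3286] q6 -106.0 t 1.95 F [ 0.4118  0.5506 -0.1299] op 0.798
(np.float64(259.5429320679389), np.float64(186.19603954973167)) (np.float64(238.00422259055043), np.float64(284.43186018804704))
```

View pics/w2.png

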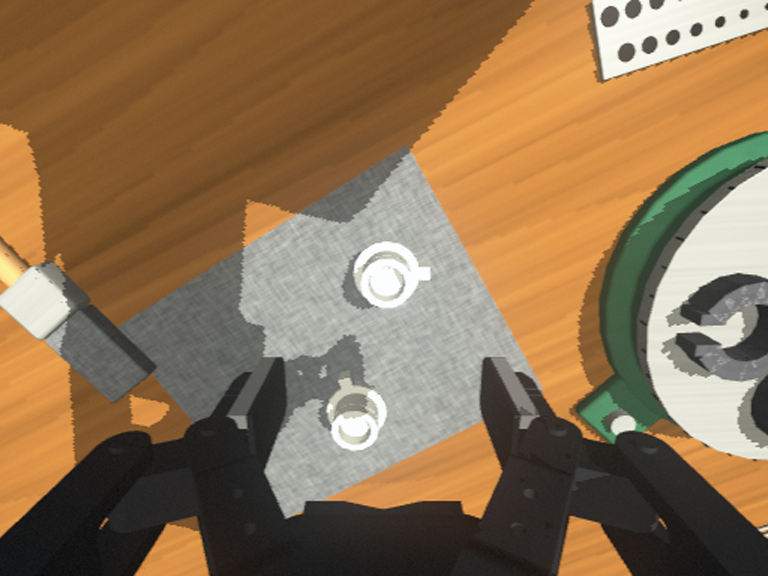

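```bash
python3 - <<'E'
from h import *
import pickle
c=pickle.load(open('w1.pkl','rb'))
Q=lambda X,Y,z:atz(c,(X+.5)/1.5-.5,(Y+.5)/1.5-.5,z)
p=Q(384.5,282,.043);k=Q(429,273,.021);f=Q(388,274,.021);print(p,f,k,np.degrees(np.arctan2(*(k-p)[1::-1])))
p=Q(353.5,428,.043);f=Q(356,412,.021);k=Q(344,382,.021);print(p,f,k,np.degrees(np.arctan2(*(k-p)[1::-1])))
print('s3',Q(728,325,.068))
to(.4395,-.2435,.198,64)
E
```

```text
[ 0.4404 -0.2451  0.043 ] [ 0.4424 -0.2434  0.021 ] [ 0.4539 -0.2189  0.021 ] 62.75377746343856
[ 0.5239 -0.3104  0.043 ] [ 0.5258 -0.3109  0.021 ] [ 0.5001 -0.3071  0.021 ] 172.22232572697067
s3 [ 0.544  -0.0785  0.068 ]
to [-0.09 -0.02 13.07] roll -0.5 jaw 63.5 pos [ 0.4403 -0.243   0.3287] q6 -106.0 t 2.0 F [0.2897 0.7496 0.2002] op 0.799
```

Call:
{"api": "move_arm", "payload": {
  "moves": [
    {"gripper":80,"roll":0,"x":0.05,"y":0,"z":5},
    {"gripper":80,"roll":0,"x":0,"y":0,"z":5},
    {"gripper":80,"roll":0,"x":0,"y":0,"z":3},
    {"gripper":20,"roll":0,"x":0,"y":0,"z":0},
    {"gripper":20,"roll":0,"x":0,"y":0,"z":0}
  ]
}}

```text
time_s: 2.62
eef_pos: [0.4414, -0.2409, 0.2012]
eef_rot: [0.001, 0.849, 0.528, 0.0]
wrist_force: [0.2, -0.9, 0.3]
opening: 0.383
```

Call:
{"api": "move_arm", "payload": {
  "moves": [
    {"gripper":20,"roll":0,"x":0,"y":0,"z":0},
    {"gripper":20,"roll":0,"x":0,"y":0,"z":0}
  ]
}}

```text
time_s: 2.88
eef_pos: [0.4415, -0.2415, 0.2015]
eef_rot: [0.002, 0.85, 0.527, 0.001]
wrist_force: [1.1, 0.6, 7.1]
opening: 0.342
```

```bash
python3 - <<'E'
from h import *
to(.5974,.0335,.33,66.6)
E
```

```text
to [ 31.55   1.81 -12.86] roll -2.9 jaw 63.7 pos [ 0.4415 -0.2415  0.2015] q6 -106.0 t 2.875 F [1.1199 0.5634 7.0757] op 0.342
```

Call:
{"api": "move_arm", "payload": {
  "moves": [
    {"gripper":20,"roll":0,"x":0,"y":0,"z":-4},
    {"gripper":20,"roll":0,"x":0,"y":0,"z":-5},
    {"gripper":20,"roll":0,"x":1,"y":0,"z":-5},
    {"gripper":20,"roll":0,"x":3.5,"y":0.3,"z":0},
    {"gripper":20,"roll":0,"x":5,"y":0.3,"z":0}
  ]
}}

```text
time_s: 3.5
eef_pos: [0.4887, -0.1587, 0.3414]
eef_rot: [0.002, 0.85, 0.526, 0.001]
wrist_force: [0.0, 0.2, -1.2]
opening: 0.337
```

Call:
{"api": "move_arm", "payload": {
  "moves": [
    {"gripper":20,"roll":0,"x":5.5,"y":0.3,"z":0},
    {"gripper":20,"roll":0,"x":5.5,"y":0.3,"z":0},
    {"gripper":20,"roll":0,"x":5,"y":0.3,"z":0},
    {"gripper":20,"roll":-2.5,"x":4,"y":0.2,"z":0},
    {"gripper":20,"roll":0,"x":2,"y":0.2,"z":0}
  ]
}}

```text
time_s: 4.12
eef_pos: [0.5973, 0.035, 0.34]
eef_rot: [0.0, 0.837, 0.547, 0.0]
wrist_force: [-0.2, -0.1, -0.6]
opening: 0.342
```

```bash
python3 - <<'E'
from h import *
import pickle
to(.5974,.0335,.26,66.6)
c=cam('wrist');pickle.dump(c,open('w2.pkl','wb'));save(c,'w3.png',s=1.5)
print(proj(c,[.5974,.0335,.068]))
E
```

```text
to [-0.13  0.06  8.  ] roll -0.3 jaw 66.3 pos [0.5973 0.035  0.34  ] q6 -74.0 t 4.125 F [-0.1696 -0.1192 -0.628 ] op 0.342
(np.float64(254.797059458097), np.float64(192.57403882150905))
```

View pics/w3.png

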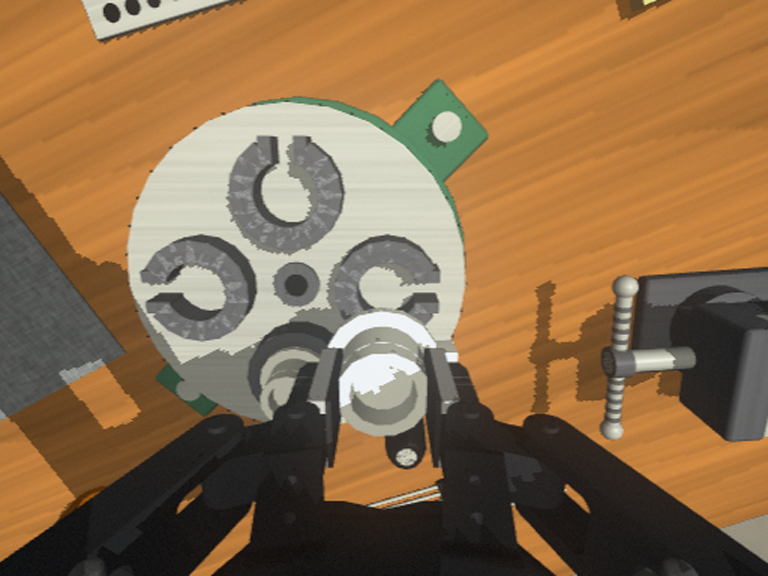

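```bash
python3 - <<'E'
from h import *
import pickle
c=pickle.load(open('w2.pkl','rb'))
Q=lambda X,Y,z:atz(c,(X+.5)/1.5-.5,(Y+.5)/1.5-.5,z)
print(Q(385,290,.068),Q(286,194,.068),Q(197,288,.068),(Q(385,290,.068)+Q(197,288,.068))/2)
print('handle',Q(407,457,.130))
print(np.degrees(np.arctan2(*(Q(385,290,.068)-Q(197,288,.068))[1::-1])))
E
```

```text
[0.5985 0.0346 0.068 ] [0.5265 0.0073 0.068 ] [ 0.5534 -0.0649  0.068 ] [ 0.5759 -0.0151  0.068 ]
handle [0.6635 0.0176 0.13  ]
65.62093272735963
```

Call:
{"api": "move_arm", "payload": {
  "moves": [
    {"gripper":20,"roll":0,"x":-0.06,"y":0.1,"z":3},
    {"gripper":20,"roll":0,"x":0,"y":0,"z":3},
    {"gripper":20,"roll":0,"x":0,"y":0,"z":1},
    {"gripper":20,"roll":0,"x":0,"y":0,"z":0.6},
    {"gripper":20,"roll":0,"x":0,"y":0,"z":0.2}
  ]
}}

```text
time_s: 4.8
eef_pos: [0.5995, 0.0313, 0.2671]
eef_rot: [0.002, 0.838, 0.545, 0.003]
wrist_force: [-5.6, 2.4, 27.5]
opening: 0.339
```

```bash
python3 - <<'E'
from h import *
to(.598,.034,.2535,66.6)
E
```

```text
to [ 0.19 -0.26  1.36] roll -0.5 jaw 66.1 pos [0.5995 0.0313 0.2671] q6 -74.0 t 4.8 F [-5.5748  2.3981 27.5216] op 0.339
```

Call:
{"api": "move_arm", "payload": {
  "moves": [
    {"gripper":20,"roll":0,"x":0.1,"y":-0.15,"z":-0.5},
    {"gripper":20,"roll":0,"x":0.1,"y":-0.1,"z":0},
    {"gripper":20,"roll":0,"x":0,"y":0,"z":0}
  ]
}}

```text
time_s: 5.18
eef_pos: [0.5964, 0.0347, 0.2675]
eef_rot: [0.001, 0.838, 0.546, 0.0]
wrist_force: [0.5, -1.4, 4.1]
opening: 0.344
```

```bash
python3 - <<'E'
from h import *
to(.598,.034,.2535,66.6)
E
```

```text
to [0.   0.17 1.4 ] roll -0.5 jaw 66.1 pos [0.5964 0.0347 0.2675] q6 -74.0 t 5.175 F [ 0.5194 -1.3586  4.0677] op 0.344
```

Call:
{"api": "move_arm", "payload": {
  "moves": [
    {"gripper":20,"roll":0,"x":0,"y":0.13,"z":0},
    {"gripper":20,"roll":-0.5,"x":0,"y":0,"z":0.3},
    {"gripper":20,"roll":0,"x":0,"y":0,"z":0.3},
    {"gripper":20,"roll":0,"x":0,"y":0,"z":0}
  ]
}}

```text
time_s: 5.68
eef_pos: [0.5995, 0.0342, 0.2648]
eef_rot: [0.003, 0.836, 0.549, 0.003]
wrist_force: [0.8, 1.1, 19.7]
opening: 0.341
```

```bash
python3 - <<'E'
from h import *
to(.598,.034,.2535,66.6)
E
```

```text
to [-0.08 -0.14  1.13] roll 0.1 jaw 66.7 pos [0.5995 0.0342 0.2648] q6 -75.0 t 5.675 F [ 0.8317  1.1177 19.6559] op 0.341
```

Call:
{"api": "move_arm", "payload": {
  "moves": [
    {"gripper":20,"roll":2,"x":0,"y":0,"z":0},
    {"gripper":20,"roll":2,"x":0,"y":0,"z":0},
    {"gripper":20,"roll":1,"x":0,"y":0,"z":0}
  ]
}}

```text
time_s: 6.05
eef_pos: [0.5996, 0.0344, 0.2639]
eef_rot: [0.002, 0.859, 0.512, 0.004]
wrist_force: [4.6, 0.9, 11.9]
opening: 0.335
```

Call:
{"api": "move_arm", "payload": {
  "moves": [
    {"gripper":20,"roll":-4,"x":0,"y":0,"z":0},
    {"gripper":20,"roll":-3,"x":0,"y":0,"z":0},
    {"gripper":20,"roll":-3,"x":0,"y":0,"z":0}
  ]
}}

```text
time_s: 6.42
eef_pos: [0.5993, 0.0357, 0.2631]
eef_rot: [0.001, 0.81, 0.586, 0.004]
wrist_force: [6.0, 9.0, 7.3]
opening: 0.337
```

```bash
python3 - <<'E'
from h import *
to(.598,.034,.2535,66.6)
c=cam('scene');a=c['img'][165:225,200:305,::-1];b=cam('wrist')['img'][130:330,155:365,::-1]
a=cv2.resize(a,(700,400),interpolation=cv2.INTER_CUBIC)[:, :]
cv2.imwrite('pics/s4.png',np.hstack([a[:, 200:600],cv2.resize(b,(400,400))]))
E
```

```text
to [-0.2  -0.08  0.96] roll 5.1 jaw 71.7 pos [0.5993 0.0357 0.2631] q6 -80.0 t 6.425 F [5.9863 8.9804 7.3114] op 0.337
```

View pics/s4.png

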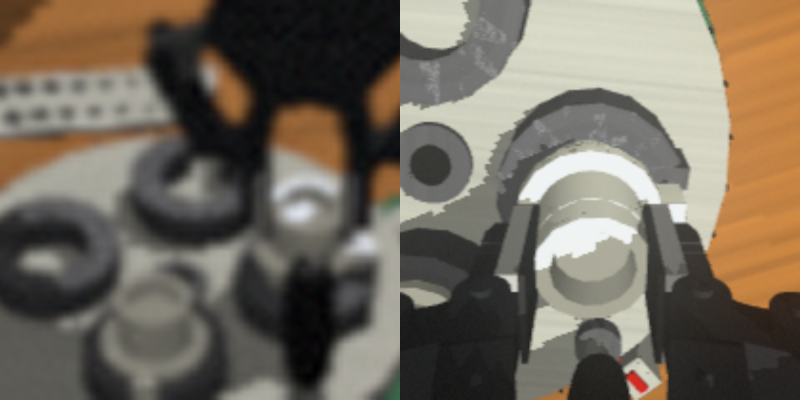

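Call:
{"api": "move_arm", "payload": {
  "moves": [
    {"gripper":20,"roll":2.5,"x":0,"y":0,"z":0.2},
    {"gripper":20,"roll":2.5,"x":0,"y":0,"z":0.2},
    {"gripper":20,"roll":0,"x":0,"y":0,"z":0}
  ]
}}

```text
time_s: 6.9
eef_pos: [0.5995, 0.0353, 0.2595]
eef_rot: [0.002, 0.836, 0.549, 0.004]
wrist_force: [3.1, 6.7, 2.8]
opening: 0.341
```

Call:
{"api": "move_arm", "payload": {
  "moves": [
    {"gripper":20,"roll":2,"x":0,"y":0,"z":0.1},
    {"gripper":20,"roll":2,"x":0,"y":0,"z":0.1},
    {"gripper":20,"roll":0,"x":0,"y":0,"z":0}
  ]
}}

```text
time_s: 7.28
eef_pos: [0.5989, 0.0356, 0.2566]
eef_rot: [0.001, 0.854, 0.52, 0.003]
wrist_force: [4.8, 6.0, 5.9]
opening: 0.338
```

```bash
python3 - <<'E'
from h import *
to(.598,.034,.2535,66.6)
E
```

```text
to [-0.19 -0.01  0.31] roll -3.9 jaw 62.7 pos [0.5989 0.0356 0.2566] q6 -71.0 t 7.275 F [4.8415 6.0332 5.9258] op 0.338
```

Call:
{"api": "move_arm", "payload": {
  "moves": [
    {"gripper":20,"roll":-1.5,"x":-0.05,"y":0,"z":0.2},
    {"gripper":20,"roll":-1,"x":-0.05,"y":0,"z":0.2},
    {"gripper":20,"roll":0,"x":0,"y":0,"z":0.1},
    {"gripper":20,"roll":0,"x":0,"y":0,"z":0}
  ]
}}

```text
time_s: 7.78
eef_pos: [0.5987, 0.0352, 0.2522]
eef_rot: [0.001, 0.843, 0.538, 0.004]
wrist_force: [4.6, 10.5, 9.9]
opening: 0.342
```

```bash
python3 - <<'E'
from h import *
to(.598,.034,.2535,66.6)
E
```

```text
to [-0.14 -0.01 -0.13] roll -1.5 jaw 65.1 pos [0.5987 0.0352 0.2522] q6 -73.0 t 7.775 F [ 4.6197 10.5101  9.942 ] op 0.342
```

Call:
{"api": "move_arm", "payload": {
  "moves": [
    {"gripper":60,"roll":0,"x":0,"y":0,"z":0},
    {"gripper":60,"roll":0,"x":0,"y":0,"z":0},
    {"gripper":60,"roll":0,"x":0,"y":0,"z":0},
    {"gripper":60,"roll":0,"x":0,"y":0,"z":-5},
    {"gripper":60,"roll":0,"x":0,"y":0,"z":-5}
  ]
}}

```text
time_s: 8.4
eef_pos: [0.5963, 0.0334, 0.3495]
eef_rot: [-0.001, 0.843, 0.538, -0.001]
wrist_force: [1.6, -0.5, 0.1]
opening: 0.596
```

```bash
python3 - <<'E'
from h import *
to(.5239,-.309,.33,64)
c=cam('wrist');a=c['img'][:,:,::-1];cv2.imwrite('pics/w5.png',cv2.resize(a[110:330,110:400],None,fx=2.5,fy=2.5))
for p in ([.598,.0345,.095],[.598,.0345,.073]): print((np.array(proj(c,p))-[110,110])*2.5)
E
```

```text
to [-34.1    7.84   1.97] roll 1.1 jaw 65.1 pos [0.5963 0.0334 0.3495] q6 -73.0 t 8.4 F [ 1.633  -0.4593  0.0822] op 0.596
[372.2386 226.1647]
[371.5326 206.0721]
```

View pics/w5.png

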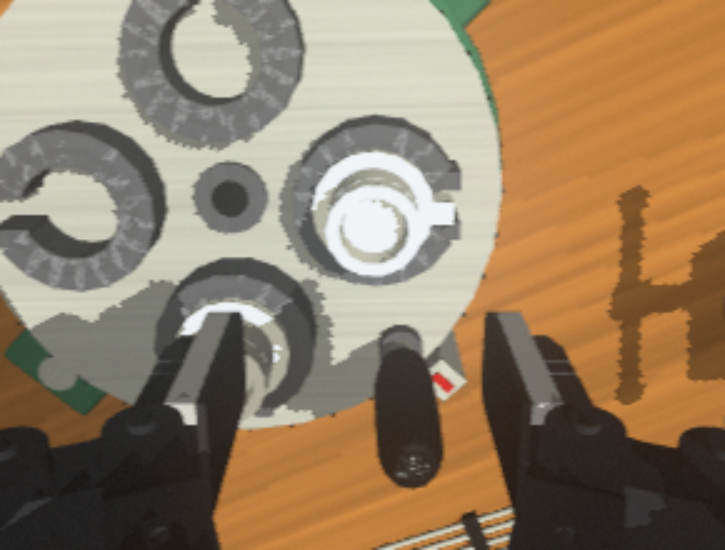

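Call:
{"api": "move_arm", "payload": {
  "moves": [
    {"gripper":80,"roll":0,"x":-5.7,"y":1.3,"z":0},
    {"gripper":80,"roll":0,"x":-5.7,"y":1.3,"z":0},
    {"gripper":80,"roll":0,"x":-5.7,"y":1.3,"z":0.5},
    {"gripper":80,"roll":0,"x":-5.7,"y":1.3,"z":0.5},
    {"gripper":80,"roll":0,"x":-5.7,"y":1.3,"z":0.5}
  ]
}}

```text
time_s: 9.07
eef_pos: [0.5351, -0.2542, 0.3341]
eef_rot: [-0.0, 0.843, 0.538, -0.0]
wrist_force: [0.9, 0.0, -0.3]
opening: 0.799
```

Call:
{"api": "move_arm", "payload": {
  "moves": [
    {"gripper":80,"roll":0,"x":-5.6,"y":1.3,"z":0.5},
    {"gripper":80,"roll":10.5,"x":0,"y":0,"z":0},
    {"gripper":80,"roll":10.5,"x":0,"y":0,"z":0},
    {"gripper":80,"roll":10,"x":0,"y":0,"z":0},
    {"gripper":80,"roll":10,"x":0,"y":0,"z":0}
  ]
}}

```text
time_s: 9.7
eef_pos: [0.5239, -0.3088, 0.3289]
eef_rot: [-0.0, 0.979, 0.206, -0.0]
wrist_force: [0.6, 0.1, 0.9]
opening: 0.803
```

Call:
{"api": "move_arm", "payload": {
  "moves": [
    {"gripper":80,"roll":10,"x":0,"y":0,"z":0},
    {"gripper":80,"roll":10,"x":0,"y":0,"z":0},
    {"gripper":80,"roll":10,"x":0,"y":0,"z":0},
    {"gripper":80,"roll":0,"x":0,"y":0,"z":0}
  ]
}}

```text
time_s: 10.2
eef_pos: [0.524, -0.3086, 0.3291]
eef_rot: [-0.0, 0.999, -0.05, -0.0]
wrist_force: [1.0, 0.3, -0.2]
opening: 0.798
```

```bash
python3 - <<'E'
from h import *
import pickle
to(.5239,-.309,.2,-6)
c=cam('wrist');pickle.dump(c,open('w6.pkl','wb'));a=c['img'][:,:,::-1];cv2.imwrite('pics/w6.png',cv2.resize(a[100:300,110:400],None,fx=2.5,fy=2.5))
for p in ([.5239,-.309,.043],): print((np.array(proj(c,p))-[110,100])*2.5)
E
```

```text
to [ 0.    0.04 12.91] roll 0.2 jaw -5.8 pos [ 0.524  -0.3086  0.3291] q6 -36.0 t 10.2 F [ 1.0449  0.3348 -0.2078] op 0.798
[362.7402 217.6809]
```

View pics/w6.png

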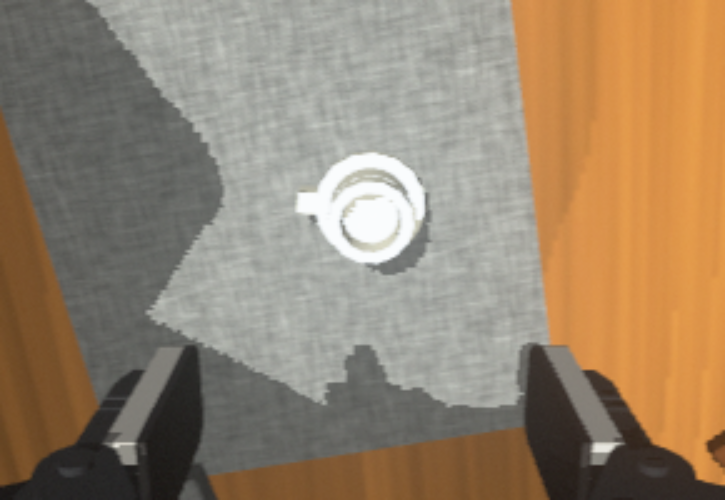

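Call:
{"api": "move_arm", "payload": {
  "moves": [
    {"gripper":80,"roll":0,"x":0.2,"y":0,"z":5},
    {"gripper":80,"roll":0,"x":0,"y":0,"z":5},
    {"gripper":80,"roll":0,"x":0,"y":0,"z":2.6},
    {"gripper":20,"roll":0,"x":0,"y":0,"z":0},
    {"gripper":20,"roll":0,"x":0,"y":0,"z":0}
  ]
}}

```text
time_s: 10.88
eef_pos: [0.5268, -0.3092, 0.2049]
eef_rot: [0.001, 0.999, -0.05, 0.001]
wrist_force: [-0.4, -0.5, 1.8]
opening: 0.381
```

Call:
{"api": "move_arm", "payload": {
  "moves": [
    {"gripper":20,"roll":0,"x":0,"y":0,"z":0},
    {"gripper":20,"roll":0,"x":0,"y":0,"z":0}
  ]
}}

```text
time_s: 11.12
eef_pos: [0.5269, -0.3093, 0.2055]
eef_rot: [0.001, 0.999, -0.051, 0.001]
wrist_force: [-0.6, -0.1, 3.8]
opening: 0.326
```

Call:
{"api": "move_arm", "payload": {
  "moves": [
    {"gripper":20,"roll":0,"x":0,"y":0,"z":-3},
    {"gripper":20,"roll":0,"x":0,"y":0,"z":-5},
    {"gripper":20,"roll":5,"x":0,"y":0,"z":-5},
    {"gripper":20,"roll":5,"x":0,"y":0,"z":0},
    {"gripper":20,"roll":5,"x":0,"y":0,"z":0}
  ]
}}

```text
time_s: 11.75
eef_pos: [0.5264, -0.3088, 0.3355]
eef_rot: [0.001, 0.983, -0.182, 0.001]
wrist_force: [0.6, -0.2, -0.9]
opening: 0.323
```

```bash
python3 - <<'E'
from h import *
to(.523,.0045,.33,-21.2)
E
```

```text
to [-11.54 -29.13   0.49] roll 0.2 jaw -21.0 pos [ 0.5264 -0.3088  0.3355] q6 -21.0 t 11.75 F [ 0.5528 -0.2214 -0.9061] op 0.323
```

Call:
{"api": "move_arm", "payload": {
  "moves": [
    {"gripper":20,"roll":0,"x":-1.5,"y":-3.8,"z":0},
    {"gripper":20,"roll":0,"x":-2.2,"y":-5.5,"z":0},
    {"gripper":20,"roll":0,"x":-2.2,"y":-5.5,"z":0},
    {"gripper":20,"roll":0,"x":-2.2,"y":-5.5,"z":0},
    {"gripper":20,"roll":0,"x":-1.9,"y":-5,"z":0}
  ]
}}

```text
time_s: 12.38
eef_pos: [0.5224, -0.0347, 0.3343]
eef_rot: [-0.0, 0.984, -0.181, 0.001]
wrist_force: [1.2, 0.2, 0.2]
opening: 0.324
```

Call:
{"api": "move_arm", "payload": {
  "moves": [
    {"gripper":20,"roll":0,"x":-1.5,"y":-3.8,"z":0},
    {"gripper":20,"roll":0,"x":0,"y":0,"z":0},
    {"gripper":20,"roll":0,"x":0,"y":0,"z":3},
    {"gripper":20,"roll":0,"x":0,"y":0,"z":2},
    {"gripper":20,"roll":0,"x":0,"y":0,"z":0}
  ]
}}

```text
time_s: 13.0
eef_pos: [0.5217, 0.0034, 0.2825]
eef_rot: [0.0, 0.983, -0.181, -0.002]
wrist_force: [-0.8, 0.9, -0.5]
opening: 0.327
```

```bash
python3 - <<'E'
from h import *
import pickle
to(.523,.0045,.2575,-21.2)
c=cam('wrist');pickle.dump(c,open('w7.pkl','wb'));save(c,'w7.png',s=1.5)
E
```

```text
to [ 0.09 -0.15  2.5 ] roll 0.3 jaw -20.9 pos [0.5217 0.0034 0.2825] q6 8.0 t 13.0 F [-0.8418  0.8575 -0.5177] op 0.327
```

View pics/w7.png

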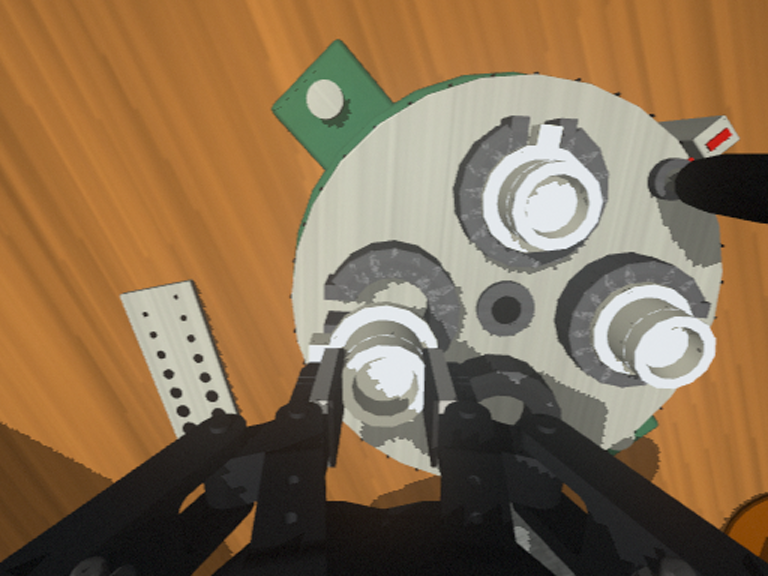

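```bash
python3 - <<'E'
from h import *
import pickle
c=pickle.load(open('w7.pkl','rb'))
Q=lambda X,Y,z:atz(c,(X+.5)/1.5-.5,(Y+.5)/1.5-.5,z)
E=lambda X,Y,z:((np.array(proj(c,[X,Y,z]))+.5)*1.5-.5).round()
print(Q(394,308,.068),Q(505,307,.058),'right',Q(463,305,.068),'top',Q(392,240,.068),'s1top',Q(545,205,.073))
a=np.linspace(0,2*np.pi,73)
for ctr in ((.523,.0045),(.525,.006)):
    q=np.array([E(ctr[0]+.03*np.cos(t),ctr[1]+.03*np.sin(t),.068) for t in a]);print(ctr,q.min(0),q.max(0),E(*ctr,.068))
E
```

```text
[0.5291 0.0092 0.068 ] [ 0.5772 -0.0125  0.058 ] right [ 0.5585 -0.0005  0.068 ] top [0.5391 0.0385 0.068 ] s1top [0.6024 0.0308 0.073 ]
(0.523, 0.0045) [319. 257.] [451. 380.] [385. 321.]
(0.525, 0.006) [322. 252.] [454. 376.] [388. 317.]
```

Call:
{"api": "move_arm", "payload": {
  "moves": [
    {"gripper":20,"roll":0,"x":0.26,"y":-0.46,"z":0.4},
    {"gripper":20,"roll":0,"x":0,"y":0,"z":0.5},
    {"gripper":20,"roll":0,"x":0,"y":0,"z":0.4},
    {"gripper":20,"roll":0,"x":0,"y":0,"z":0.3},
    {"gripper":20,"roll":0,"x":0,"y":0,"z":0.1}
  ]
}}

```text
time_s: 13.68
eef_pos: [0.5263, 0.0075, 0.2664]
eef_rot: [0.0, 0.984, -0.181, -0.0]
wrist_force: [-0.8, 0.5, -0.2]
opening: 0.324
```

```bash
python3 - <<'E'
from h import *
to(.5258,.0068,.2575,-21.2)
E
```

```text
to [-0.02  0.08  0.89] roll 0.4 jaw -20.8 pos [0.5263 0.0075 0.2664] q6 9.0 t 13.675 F [-0.8045  0.4844 -0.209 ] op 0.324
```

Call:
{"api": "move_arm", "payload": {
  "moves": [
    {"gripper":20,"roll":0,"x":0,"y":0,"z":0.3},
    {"gripper":20,"roll":0,"x":0,"y":0,"z":0.2},
    {"gripper":20,"roll":0,"x":0,"y":0,"z":0}
  ]
}}

```text
time_s: 14.05
eef_pos: [0.5263, 0.0075, 0.2615]
eef_rot: [0.0, 0.984, -0.181, -0.0]
wrist_force: [0.7, -0.6, -1.7]
opening: 0.327
```

```bash
python3 - <<'E'
from h import *
to(.5258,.0068,.2575,-21.2)
E
```

```text
to [-0.02  0.08  0.4 ] roll 0.4 jaw -20.8 pos [0.5263 0.0075 0.2615] q6 9.0 t 14.05 F [ 0.7061 -0.6385 -1.6665] op 0.327
```

Call:
{"api": "move_arm", "payload": {
  "moves": [
    {"gripper":20,"roll":0,"x":0,"y":0,"z":0.3},
    {"gripper":20,"roll":0,"x":0,"y":0,"z":0.2},
    {"gripper":20,"roll":0,"x":0,"y":0,"z":0}
  ]
}}

```text
time_s: 14.42
eef_pos: [0.5265, 0.0075, 0.2571]
eef_rot: [0.0, 0.984, -0.181, 0.0]
wrist_force: [-1.9, 0.6, 4.7]
opening: 0.328
```

```bash
python3 - <<'E'
from h import *
to(.5258,.0068,.2575,-21.2)
E
```

```text
to [-0.04  0.09 -0.04] roll 0.4 jaw -20.8 pos [0.5265 0.0075 0.2571] q6 9.0 t 14.425 F [-1.8863  0.5988  4.7136] op 0.328
```

Call:
{"api": "move_arm", "payload": {
  "moves": [
    {"gripper":20,"roll":0,"x":0,"y":0,"z":0.2},
    {"gripper":20,"roll":0,"x":0,"y":0,"z":0}
  ]
}}

```text
time_s: 14.68
eef_pos: [0.5267, 0.0075, 0.2565]
eef_rot: [0.0, 0.984, -0.181, 0.0]
wrist_force: [-6.8, 0.6, 16.5]
opening: 0.327
```

Call:
{"api": "move_arm", "payload": {
  "moves": [
    {"gripper":60,"roll":0,"x":0,"y":0,"z":-0.1},
    {"gripper":60,"roll":0,"x":0,"y":0,"z":0},
    {"gripper":60,"roll":0,"x":0,"y":0,"z":0},
    {"gripper":60,"roll":0,"x":0,"y":0,"z":-5},
    {"gripper":60,"roll":0,"x":0,"y":0,"z":-5}
  ]
}}

```text
time_s: 15.3
eef_pos: [0.5261, 0.0075, 0.3559]
eef_rot: [-0.0, 0.983, -0.181, -0.001]
wrist_force: [0.9, 0.4, -0.1]
opening: 0.6
```

```bash
python3 - <<'E'
from h import *
import pickle
to(.4834,.2735,.33,-21)
c=cam('wrist');pickle.dump(c,open('w8.pkl','wb'));save(c,'w8.png',s=1.5)
E
```

```text
to [-13.45 -23.34   2.62] roll 0.1 jaw -20.9 pos [0.5261 0.0075 0.3559] q6 9.0 t 15.3 F [ 0.9299  0.3788 -0.0738] op 0.6
```

View pics/w8.png

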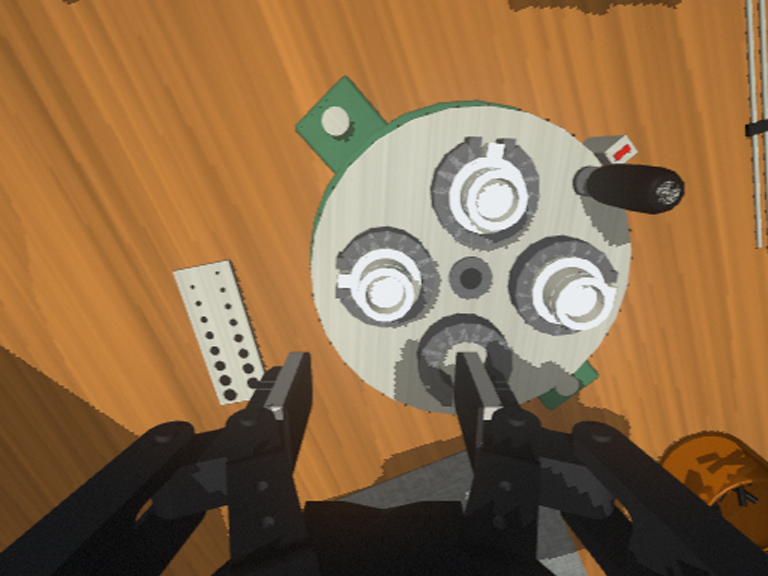

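Call:
{"api": "move_arm", "payload": {
  "moves": [
    {"gripper":60,"roll":0,"x":-2.7,"y":-4.7,"z":0},
    {"gripper":60,"roll":0,"x":-2.7,"y":-4.7,"z":0},
    {"gripper":60,"roll":0,"x":-2.7,"y":-4.7,"z":0.5},
    {"gripper":60,"roll":0,"x":-2.7,"y":-4.7,"z":1},
    {"gripper":60,"roll":0,"x":-2.6,"y":-4.6,"z":1}
  ]
}}

```text
time_s: 15.98
eef_pos: [0.4839, 0.2755, 0.3302]
eef_rot: [-0.0, 0.984, -0.181, 0.0]
wrist_force: [1.7, 1.1, 0.4]
opening: 0.601
```

Call:
{"api": "move_arm", "payload": {
  "moves": [
    {"gripper":60,"roll":0,"x":0,"y":0,"z":0}
  ]
}}

```text
time_s: 16.1
eef_pos: [0.4829, 0.2768, 0.3292]
eef_rot: [0.0, 0.984, -0.179, -0.001]
wrist_force: [-0.1, -0.8, 0.1]
opening: 0.602
```

```bash
cat >> h.py <<'E'
def balls(c,z):
    h=cv2.cvtColor(c['img'],cv2.COLOR_RGB2HSV)
    m=cv2.inRange(h,(16,190,90),(30,255,255))
    n,l,s,ce=cv2.connectedComponentsWithStats(cv2.morphologyEx(m,cv2.MORPH_OPEN,np.ones((3,3))))
    return [(s[i,4],s[i,2:4],ce[i].round(1),atz(c,*ce[i],z)) for i in range(1,n) if s[i,4]>80]
E
python3 - <<'E'
from h import *
import pickle
to(.485,.2745,.191,-21)
c=cam('wrist');pickle.dump(c,open('w9.pkl','wb'));save(c,'w9.png',s=1.5)
for b in balls(c,.027):print(b)
o=ctrl.get_obs();print('predicted px',proj(c,[.4832,.2727,.027]),proj(c,[.485,.2745,.027]))
w=pickle.load(open('w8.pkl','rb'))
for n,X,Y in (('s2',385,292),('s1',494,200),('s0',580,300)):print(n,atz(w,(X+.5)/1.5-.5,(Y+.5)/1.5-.5,.095))
E
```

```text
to [ 0.31  0.14 13.82] roll 0.4 jaw -20.6 pos [0.4829 0.2768 0.3292] q6 38.0 t 16.1 F [-0.0916 -0.8169  0.1004] op 0.602
(np.int32(735), array([33, 35], dtype=int32), array([235.5, 120.9]), array([0.4862, 0.337 , 0.027 ]))
(np.int32(738), array([30, 36], dtype=int32), array([169.2, 145.3]), array([0.4199, 0.3381, 0.027 ]))
(np.int32(670), array([32, 32], dtype=int32), array([258.8, 188.6]), array([0.4837, 0.2691, 0.027 ]))
(np.int32(667), array([29, 33], dtype=int32), array([196.4, 208.6]), array([0.4179, 0.2714, 0.027 ]))
predicted px (np.float64(257.07542092382295), np.float64(185.45523066157463)) (np.float64(258.16280012574134), np.float64(183.16803195307918))
s2 [0.5272 0.0076 0.095 ]
s1 [0.5982 0.0346 0.095 ]
s0 [ 0.6274 -0.0355  0.095 ]
```

View pics/w9.png

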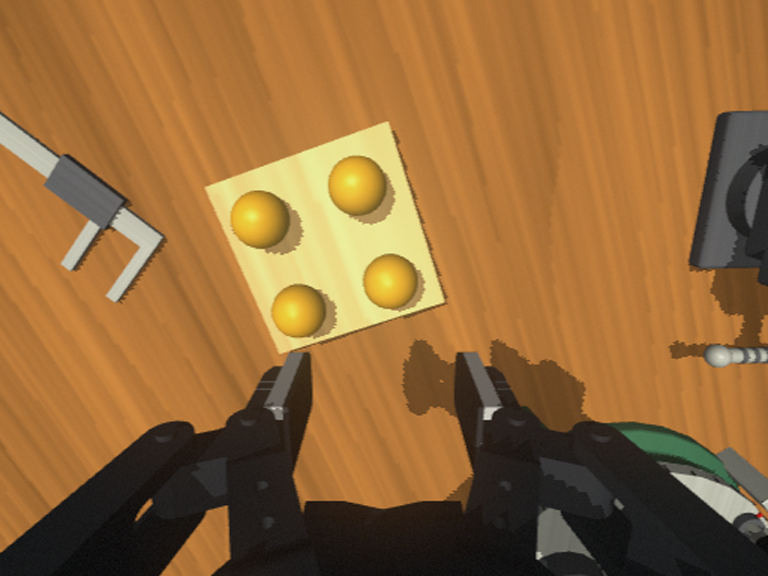

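Call:
{"api": "move_arm", "payload": {
  "moves": [
    {"gripper":60,"roll":0,"x":0.35,"y":0.4,"z":5},
    {"gripper":60,"roll":0,"x":0,"y":0,"z":5},
    {"gripper":60,"roll":0,"x":0,"y":0,"z":3.8},
    {"gripper":60,"roll":0,"x":0,"y":0,"z":0},
    {"gripper":20,"roll":0,"x":0,"y":0,"z":0}
  ]
}}

```text
time_s: 16.77
eef_pos: [0.4863, 0.2686, 0.1939]
eef_rot: [-0.0, 0.983, -0.182, -0.001]
wrist_force: [-19.5, 5.0, 12.1]
opening: 0.403
```

Call:
{"api": "move_arm", "payload": {
  "moves": [
    {"gripper":20,"roll":0,"x":0,"y":0,"z":0},
    {"gripper":20,"roll":0,"x":0,"y":0,"z":0}
  ]
}}

```text
time_s: 17.02
eef_pos: [0.4861, 0.2689, 0.1949]
eef_rot: [-0.0, 0.984, -0.181, -0.0]
wrist_force: [-5.6, -0.8, 2.7]
opening: 0.383
```

```bash
python3 - <<'E'
from h import *
to(.5268,.0075,.3,-21)
E
```

```text
to [ 13.1   22.98 -10.52] roll 0.2 jaw -20.8 pos [0.4861 0.2689 0.1949] q6 38.0 t 17.025 F [-5.5898 -0.7959  2.7488] op 0.383
```

Call:
{"api": "move_arm", "payload": {
  "moves": [
    {"gripper":20,"roll":0,"x":0,"y":0,"z":-3},
    {"gripper":20,"roll":0,"x":0,"y":0,"z":-5},
    {"gripper":20,"roll":0,"x":0.5,"y":1,"z":-4},
    {"gripper":20,"roll":0,"x":2.5,"y":4.4,"z":0},
    {"gripper":20,"roll":0,"x":2.6,"y":4.6,"z":0}
  ]
}}

```text
time_s: 17.65
eef_pos: [0.5039, 0.1546, 0.3167]
eef_rot: [-0.001, 0.984, -0.18, 0.004]
wrist_force: [0.5, -0.1, -0.4]
opening: 0.382
```

Call:
{"api": "move_arm", "payload": {
  "moves": [
    {"gripper":20,"roll":0,"x":2.6,"y":4.6,"z":0},
    {"gripper":20,"roll":0,"x":2.5,"y":4.4,"z":0},
    {"gripper":20,"roll":0,"x":2.4,"y":4,"z":0},
    {"gripper":20,"roll":0,"x":0,"y":0,"z":0}
  ]
}}

```text
time_s: 18.15
eef_pos: [0.528, 0.0041, 0.3157]
eef_rot: [0.0, 0.983, -0.183, 0.003]
wrist_force: [0.1, -0.0, -0.3]
opening: 0.385
```

```bash
python3 - <<'E'
from h import *
to(.5268,.0075,.277,-21)
c=cam('wrist');b=balls(c,.147)
for x in b:print(x)
o=ctrl.get_obs();M=rot(o['eef_rot']);print([(M.T@(x[3]-o['eef_pos'])).round(4) for x in b])
E
```

```text
to [-0.26 -0.28  3.87] roll -0.1 jaw -21.1 pos [0.528  0.0041 0.3157] q6 9.0 t 18.15 F [ 0.0722 -0.0293 -0.3447] op 0.385
(np.int32(1869), array([60, 50], dtype=int32), array([256.4, 259.6]), array([ 0.5279, -0.0026,  0.147 ]))
[array([0.0026, 0.0077, 0.1682])]
```

```bash
python3 - <<'E'
from h import *
c=cam('wrist');save(c,'w10.png',box=(130,130,390,330),s=3)
for y in (0,.004,.008): print(y,)
o=ctrl.get_obs();M=rot(o['eef_rot'])
for t in ([0,0,.168],[0,.005,.168]): print((np.array(proj(c,M@t+o['eef_pos']))-[130,130])*3)
E
```

```text
0
0.004
0.008
[366.7117 353.1062]
[366.8453 378.2242]
```

View pics/w10.png

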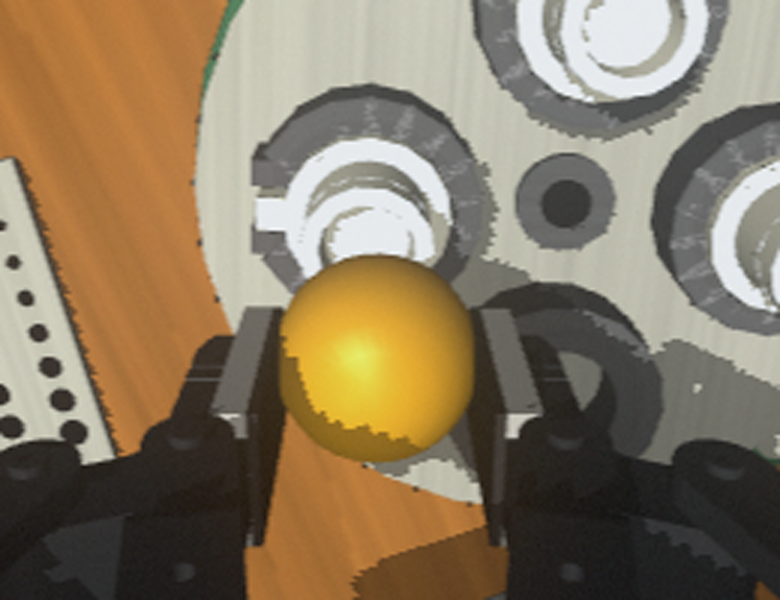

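Call:
{"api": "move_arm", "payload": {
  "moves": [
    {"gripper":20,"roll":0,"x":-0.3,"y":-0.35,"z":1},
    {"gripper":20,"roll":0,"x":0,"y":0,"z":1.6},
    {"gripper":20,"roll":0,"x":0,"y":0,"z":0.8},
    {"gripper":20,"roll":0,"x":0,"y":0,"z":0.2},
    {"gripper":20,"roll":0,"x":0,"y":0,"z":0.1}
  ]
}}

```text
time_s: 18.88
eef_pos: [0.5255, 0.0123, 0.2761]
eef_rot: [-0.0, 0.984, -0.181, -0.0]
wrist_force: [-3.6, 2.6, 12.4]
opening: 0.383
```

```bash
python3 - <<'E'
from h import *
to(.5264,.0085,.277,-21)
E
```

```text
to [ 0.22  0.33 -0.09] roll 0.2 jaw -20.8 pos [0.5255 0.0123 0.2761] q6 9.0 t 18.875 F [-3.6046  2.6151 12.4191] op 0.383
```

Call:
{"api": "move_arm", "payload": {
  "moves": [
    {"gripper":20,"roll":0,"x":0,"y":0,"z":-0.15},
    {"gripper":20,"roll":0,"x":0.15,"y":0.3,"z":0},
    {"gripper":20,"roll":0,"x":0,"y":0,"z":0.1},
    {"gripper":20,"roll":0,"x":0,"y":0,"z":0}
  ]
}}

```text
time_s: 19.38
eef_pos: [0.5258, 0.0081, 0.2762]
eef_rot: [0.0, 0.983, -0.181, 0.0]
wrist_force: [0.5, -1.0, 3.2]
opening: 0.385
```

```bash
python3 - <<'E'
from h import *
to(.5264,.0085,.277,-21)
E
```

```text
to [ 0.04 -0.06 -0.08] roll 0.1 jaw -20.9 pos [0.5258 0.0081 0.2762] q6 9.0 t 19.375 F [ 0.4706 -1.0444  3.2233] op 0.385
```

Call:
{"api": "move_arm", "payload": {
  "moves": [
    {"gripper":60,"roll":0,"x":0,"y":0,"z":0},
    {"gripper":60,"roll":0,"x":0,"y":0,"z":0},
    {"gripper":60,"roll":0,"x":0,"y":0,"z":-3},
    {"gripper":60,"roll":0,"x":0,"y":0,"z":-3},
    {"gripper":60,"roll":0,"x":0,"y":0,"z":0}
  ]
}}

```text
time_s: 20.0
eef_pos: [0.5265, 0.0082, 0.3385]
eef_rot: [0.0, 0.984, -0.181, 0.002]
wrist_force: [0.6, 0.8, 0.1]
opening: 0.603
```

Call:
{"api": "move_arm", "payload": {
  "moves": [
    {"gripper":60,"roll":0,"x":-3.8,"y":-4.1,"z":0},
    {"gripper":60,"roll":0,"x":-3.8,"y":-4.1,"z":0},
    {"gripper":60,"roll":0,"x":-3.8,"y":-4.1,"z":0},
    {"gripper":60,"roll":0,"x":-3.8,"y":-4.2,"z":0},
    {"gripper":60,"roll":0,"x":-3.8,"y":-4.2,"z":0}
  ]
}}

```text
time_s: 20.62
eef_pos: [0.4204, 0.2707, 0.335]
eef_rot: [0.0, 0.983, -0.181, -0.001]
wrist_force: [1.2, 0.6, 0.4]
opening: 0.6
```

Call:
{"api": "move_arm", "payload": {
  "moves": [
    {"gripper":60,"roll":0,"x":0,"y":0,"z":0},
    {"gripper":60,"roll":0,"x":0,"y":0,"z":0}
  ]
}}

```text
time_s: 20.88
eef_pos: [0.4214, 0.2692, 0.3352]
eef_rot: [0.001, 0.984, -0.18, -0.001]
wrist_force: [-0.6, -0.3, 0.5]
opening: 0.596
```

```bash
python3 - <<'E'
from h import *
to(.422,.2695,.194,-21)
for x in balls(cam('wrist'),.027):print(x)
print('top')
for x in balls(cam('top'),.109):print(x)
E
```

```text
to [ 0.06 -0.07 14.12] roll 0.2 jaw -20.8 pos [0.4214 0.2692 0.3352] q6 40.0 t 20.875 F [-0.6218 -0.2946  0.4811] op 0.596
(np.int32(820), array([36, 34], dtype=int32), array([297.6,  86.4]), array([0.4883, 0.337 , 0.027 ]))
(np.int32(764), array([31, 36], dtype=int32), array([228.2, 112.2]), array([0.4213, 0.3385, 0.027 ]))
(np.int32(696), array([31, 33], dtype=int32), array([251.8, 178.3]), array([0.4191, 0.2718, 0.027 ]))
top
```

Call:
{"api": "move_arm", "payload": {
  "moves": [
    {"gripper":60,"roll":0,"x":0,"y":-0.07,"z":5},
    {"gripper":60,"roll":0,"x":0,"y":0,"z":5},
    {"gripper":60,"roll":0,"x":0,"y":0,"z":4.1},
    {"gripper":60,"roll":0,"x":0,"y":0,"z":0},
    {"gripper":20,"roll":0,"x":0,"y":0,"z":0}
  ]
}}

```text
time_s: 21.6
eef_pos: [0.422, 0.2696, 0.1962]
eef_rot: [0.0, 0.983, -0.182, -0.001]
wrist_force: [-21.0, 5.0, 11.6]
opening: 0.4
```

Call:
{"api": "move_arm", "payload": {
  "moves": [
    {"gripper":20,"roll":0,"x":0,"y":0,"z":0},
    {"gripper":20,"roll":0,"x":0,"y":0,"z":0}
  ]
}}

```text
time_s: 21.85
eef_pos: [0.4217, 0.2699, 0.1971]
eef_rot: [0.0, 0.983, -0.181, -0.001]
wrist_force: [-6.5, -0.1, 3.2]
opening: 0.38
```

```bash
python3 - <<'E'
from h import *
to(.5975,.0365,.32,-21)
E
```

```text
to [ 24.73  15.56 -12.31] roll 0.1 jaw -20.9 pos [0.4217 0.2699 0.1971] q6 40.0 t 21.85 F [-6.4913 -0.0665  3.2022] op 0.38
```

Call:
{"api": "move_arm", "payload": {
  "moves": [
    {"gripper":20,"roll":0,"x":0,"y":0,"z":-3},
    {"gripper":20,"roll":0,"x":0,"y":0,"z":-5},
    {"gripper":20,"roll":0,"x":1,"y":0.6,"z":-5},
    {"gripper":20,"roll":0,"x":4,"y":2.5,"z":0},
    {"gripper":20,"roll":0,"x":4.6,"y":2.9,"z":0}
  ]
}}

```text
time_s: 22.48
eef_pos: [0.4916, 0.1792, 0.3296]
eef_rot: [-0.001, 0.984, -0.18, 0.004]
wrist_force: [0.8, 0.0, 0.4]
opening: 0.379
```

Call:
{"api": "move_arm", "payload": {
  "moves": [
    {"gripper":20,"roll":0,"x":4.6,"y":2.9,"z":0},
    {"gripper":20,"roll":0,"x":4.6,"y":2.9,"z":0},
    {"gripper":20,"roll":0,"x":3.9,"y":2.5,"z":0},
    {"gripper":20,"roll":0,"x":2,"y":1.3,"z":0},
    {"gripper":20,"roll":0,"x":0,"y":0,"z":0}
  ]
}}

```text
time_s: 23.1
eef_pos: [0.598, 0.0351, 0.3269]
eef_rot: [-0.0, 0.983, -0.182, 0.001]
wrist_force: [-0.4, 0.9, 0.1]
opening: 0.384
```

Call:
{"api": "move_arm", "payload": {
  "moves": [
    {"gripper":20,"roll":0,"x":0,"y":0,"z":0}
  ]
}}

```text
time_s: 23.22
eef_pos: [0.5967, 0.0373, 0.3258]
eef_rot: [-0.0, 0.984, -0.181, -0.0]
wrist_force: [-0.2, 0.7, -0.1]
opening: 0.381
```

```bash
python3 - <<'E'
from h import *
to(.5975,.0365,.279,-21)
c=cam('wrist');save(c,'w11.png',box=(130,130,390,330),s=3)
o=ctrl.get_obs();M=rot(o['eef_rot']);print((np.array(proj(c,M@[0,0,.170]+o['eef_pos']))-[130,130])*3)
h=cv2.cvtColor(c['img'],cv2.COLOR_RGB2HSV);m=cv2.inRange(h,(12,150,60),(32,255,255))[130:330,130:390]
n,l,s,ce=cv2.connectedComponentsWithStats(m)
for i in range(1,n):
  if s[i,4]>200: print(s[i]*3,ce[i]*3)
E
```

```text
to [0.1  0.05 4.68] roll 0.2 jaw -20.8 pos [0.5967 0.0373 0.3258] q6 13.0 t 23.225 F [-0.2478  0.7091 -0.0613] op 0.381
[370.482  352.4358]
[   0    0  105  450 8541] [ 31.0537 217.2107]
[  498     0   282   468 13503] [714.8005 171.7365]
[ 279  252  195  195 9918] [373.9991 348.8212]
[  81  390   93   75 1338] [124.8229 424.4395]
```

Call:
{"api": "move_arm", "payload": {
  "moves": [
    {"gripper":20,"roll":0,"x":0.1,"y":0.05,"z":2},
    {"gripper":20,"roll":0,"x":0,"y":0,"z":1.8},
    {"gripper":20,"roll":0,"x":0,"y":0,"z":0.6},
    {"gripper":20,"roll":0,"x":0,"y":0,"z":0.2},
    {"gripper":20,"roll":0,"x":0,"y":0,"z":0}
  ]
}}

```text
time_s: 23.9
eef_pos: [0.598, 0.0356, 0.2789]
eef_rot: [0.0, 0.984, -0.181, -0.0]
wrist_force: [-1.6, -0.7, 3.0]
opening: 0.379
```

```bash
python3 - <<'E'
from h import *
to(.5975,.0365,.279,-21)
E
```

```text
to [-0.07 -0.07 -0.01] roll 0.2 jaw -20.8 pos [0.598  0.0356 0.2789] q6 13.0 t 23.9 F [-1.5546 -0.7465  3.0106] op 0.379
```

Call:
{"api": "move_arm", "payload": {
  "moves": [
    {"gripper":56,"roll":0,"x":0,"y":0,"z":0},
    {"gripper":56,"roll":0,"x":0,"y":0,"z":0},
    {"gripper":56,"roll":0,"x":0,"y":0,"z":-3},
    {"gripper":56,"roll":0,"x":0,"y":0,"z":-3},
    {"gripper":60,"roll":0,"x":-1.5,"y":-1.7,"z":0}
  ]
}}

```text
time_s: 24.52
eef_pos: [0.5913, 0.0561, 0.3421]
eef_rot: [-0.0, 0.983, -0.182, 0.003]
wrist_force: [-0.0, -0.0, 0.6]
opening: 0.6
```

Call:
{"api": "move_arm", "payload": {
  "moves": [
    {"gripper":60,"roll":0,"x":-4,"y":-4.5,"z":0},
    {"gripper":60,"roll":0,"x":-4,"y":-4.5,"z":0},
    {"gripper":60,"roll":0,"x":-4,"y":-4.5,"z":0},
    {"gripper":60,"roll":0,"x":-4,"y":-4.5,"z":0},
    {"gripper":60,"roll":0,"x":-3.5,"y":-4.1,"z":0}
  ]
}}

```text
time_s: 25.15
eef_pos: [0.4842, 0.3351, 0.3379]
eef_rot: [0.0, 0.984, -0.18, -0.001]
wrist_force: [0.1, 1.2, -0.1]
opening: 0.604
```

Call:
{"api": "move_arm", "payload": {
  "moves": [
    {"gripper":60,"roll":0,"x":0,"y":0,"z":0},
    {"gripper":60,"roll":0,"x":0,"y":0,"z":0}
  ]
}}

```text
time_s: 25.4
eef_pos: [0.4857, 0.3329, 0.3382]
eef_rot: [0.001, 0.984, -0.18, -0.001]
wrist_force: [0.1, -1.2, 0.1]
opening: 0.599
```

```bash
python3 - <<'E'
from h import *
to(.487,.333,.195,-21)
for x in balls(cam('wrist'),.027):print(x)
E
```

```text
to [ 0.13 -0.08 14.32] roll 0.2 jaw -20.8 pos [0.4857 0.3329 0.3382] q6 44.0 t 25.4 F [ 0.1102 -1.1855  0.1118] op 0.599
(np.int32(612), array([31, 31], dtype=int32), array([254.2, 177. ]), array([0.4858, 0.3352, 0.027 ]))
(np.int32(587), array([27, 32], dtype=int32), array([193.2, 197.6]), array([0.4198, 0.3369, 0.027 ]))
```

Call:
{"api": "move_arm", "payload": {
  "moves": [
    {"gripper":60,"roll":0,"x":0.1,"y":-0.1,"z":5},
    {"gripper":60,"roll":0,"x":0,"y":0,"z":5},
    {"gripper":60,"roll":0,"x":0,"y":0,"z":4.2},
    {"gripper":60,"roll":0,"x":0,"y":0,"z":0},
    {"gripper":20,"roll":0,"x":0,"y":0,"z":0}
  ]
}}

```text
time_s: 26.08
eef_pos: [0.4883, 0.3329, 0.1985]
eef_rot: [-0.0, 0.983, -0.182, -0.001]
wrist_force: [-17.1, 4.3, 9.2]
opening: 0.405
```

Call:
{"api": "move_arm", "payload": {
  "moves": [
    {"gripper":20,"roll":0,"x":0,"y":0,"z":0},
    {"gripper":20,"roll":0,"x":0,"y":0,"z":0}
  ]
}}

```text
time_s: 26.32
eef_pos: [0.4882, 0.3335, 0.1997]
eef_rot: [-0.001, 0.983, -0.181, 0.001]
wrist_force: [-6.2, 0.3, 4.3]
opening: 0.375
```

Call:
{"api": "move_arm", "payload": {
  "moves": [
    {"gripper":20,"roll":0,"x":0,"y":0,"z":-3},
    {"gripper":20,"roll":0,"x":0,"y":0,"z":-5},
    {"gripper":20,"roll":0,"x":0,"y":0,"z":-6}
  ]
}}

```text
time_s: 26.7
eef_pos: [0.488, 0.3329, 0.34]
eef_rot: [-0.0, 0.983, -0.181, 0.001]
wrist_force: [0.7, -0.1, -1.6]
opening: 0.379
```

```bash
python3 - <<'E'
from h import *
to(.6272,-.0357,.33,-21)
E
```

```text
to [26.14 29.49  1.01] roll 0.1 jaw -20.9 pos [0.488  0.3329 0.34  ] q6 44.0 t 26.7 F [ 0.7037 -0.0607 -1.6155] op 0.379
```

Call:
{"api": "move_arm", "payload": {
  "moves": [
    {"gripper":20,"roll":0,"x":2.6,"y":3,"z":0},
    {"gripper":20,"roll":0,"x":4,"y":4.5,"z":0},
    {"gripper":20,"roll":0,"x":4,"y":4.5,"z":0},
    {"gripper":20,"roll":0,"x":4,"y":4.5,"z":0},
    {"gripper":20,"roll":0,"x":4,"y":4.5,"z":0}
  ]
}}

```text
time_s: 27.32
eef_pos: [0.588, 0.0686, 0.34]
eef_rot: [-0.0, 0.983, -0.181, 0.003]
wrist_force: [1.0, -0.1, 0.1]
opening: 0.379
```

Call:
{"api": "move_arm", "payload": {
  "moves": [
    {"gripper":20,"roll":0,"x":4,"y":4.5,"z":0},
    {"gripper":20,"roll":0,"x":2.5,"y":2.8,"z":0},
    {"gripper":20,"roll":0,"x":1,"y":1.2,"z":0},
    {"gripper":20,"roll":0,"x":0,"y":0,"z":0},
    {"gripper":20,"roll":0,"x":0,"y":0,"z":0}
  ]
}}

```text
time_s: 27.95
eef_pos: [0.6264, -0.0339, 0.3376]
eef_rot: [-0.0, 0.984, -0.18, 0.0]
wrist_force: [0.1, -0.0, 0.3]
opening: 0.377
```

```bash
python3 - <<'E'
from h import *
to(.6272,-.0357,.282,-21)
c=cam('wrist');save(c,'w12.png',s=1.5)
E
```

```text
to [0.14 0.14 5.56] roll 0.2 jaw -20.8 pos [ 0.6264 -0.0339  0.3376] q6 7.0 t 27.95 F [ 0.0913 -0.0176  0.2988] op 0.377
```

View pics/w12.png

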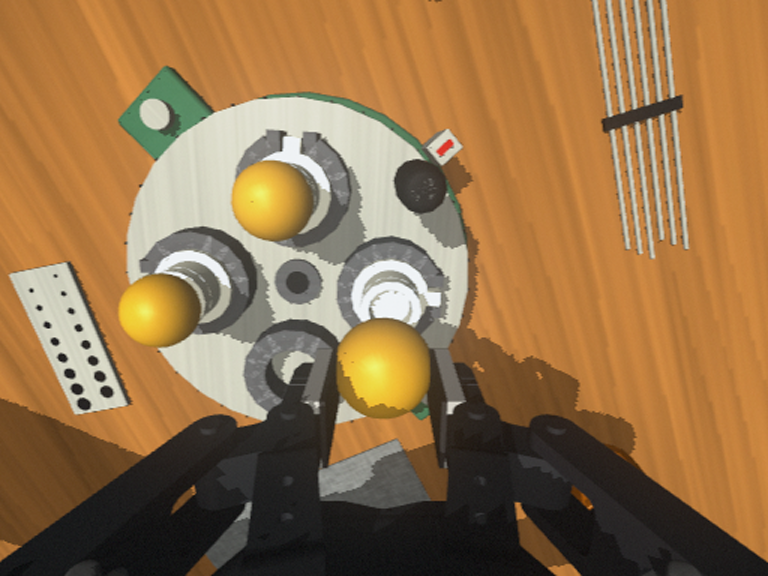

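```bash
python3 - <<'E'
from h import *
import pickle
c=cam('wrist');pickle.dump(c,open('w12.pkl','wb'))
Q=lambda X,Y,z:atz(c,(X+.5)/1.5-.5,(Y+.5)/1.5-.5,z)
print('nD',Q(391,304,.095),'s1ball',Q(273,201,.109),'s2ball',Q(159,311,.109),'handle',Q(420,183,.130),'held',Q(383,368,.165),'hub',Q(297,282,.058))
o=ctrl.get_obs();print(o['eef_pos'],o['time_s'])
E
```

```text
nD [ 0.6308 -0.0352  0.095 ] s1ball [0.5999 0.0342 0.109 ] s2ball [0.5258 0.006  0.109 ] handle [0.6631 0.0202 0.13  ] held [ 0.6271 -0.0335  0.165 ] hub [ 0.5791 -0.0148  0.058 ]
[ 0.6264 -0.0337  0.3374] 28.05
```

Call:
{"api": "move_arm", "payload": {
  "moves": [
    {"gripper":20,"roll":0,"x":0.25,"y":0.05,"z":2.5},
    {"gripper":20,"roll":0,"x":0,"y":0,"z":1.8},
    {"gripper":20,"roll":0,"x":0,"y":0,"z":0.8},
    {"gripper":20,"roll":0,"x":0,"y":0,"z":0.3},
    {"gripper":20,"roll":0,"x":0,"y":0,"z":0}
  ]
}}

```text
time_s: 28.68
eef_pos: [0.629, -0.0366, 0.2835]
eef_rot: [0.0, 0.984, -0.181, 0.0]
wrist_force: [-1.0, 0.4, -1.1]
opening: 0.375
```

```bash
python3 - <<'E'
from h import *
to(.6285,-.035,.282,-21)
E
```

```text
to [-0.11 -0.13  0.15] roll 0.2 jaw -20.8 pos [ 0.629  -0.0366  0.2835] q6 7.0 t 28.675 F [-0.9803  0.3664 -1.1304] op 0.375
```

Call:
{"api": "move_arm", "payload": {
  "moves": [
    {"gripper":20,"roll":0,"x":0,"y":0,"z":0.15},
    {"gripper":20,"roll":0,"x":0,"y":0,"z":0.1},
    {"gripper":20,"roll":0,"x":0,"y":0,"z":0}
  ]
}}

```text
time_s: 29.05
eef_pos: [0.6291, -0.0368, 0.2811]
eef_rot: [0.0, 0.983, -0.181, 0.0]
wrist_force: [0.9, -0.2, 1.4]
opening: 0.374
```

```bash
python3 - <<'E'
from h import *
to(.6285,-.035,.282,-21)
E
```

```text
to [-0.12 -0.15 -0.09] roll 0.2 jaw -20.8 pos [ 0.6291 -0.0368  0.2811] q6 7.0 t 29.05 F [ 0.8862 -0.1623  1.3663] op 0.374
```

Call:
{"api": "move_arm", "payload": {
  "moves": [
    {"gripper":56,"roll":0,"x":0,"y":0,"z":0},
    {"gripper":56,"roll":0,"x":0,"y":0,"z":0},
    {"gripper":56,"roll":0,"x":0,"y":0,"z":-3},
    {"gripper":56,"roll":0,"x":0,"y":0,"z":-4},
    {"gripper":47,"roll":0,"x":0.5,"y":-3.2,"z":0}
  ]
}}

```text
time_s: 29.68
eef_pos: [0.646, -0.01, 0.3552]
eef_rot: [0.0, 0.983, -0.182, 0.004]
wrist_force: [0.7, -0.3, -0.1]
opening: 0.473
```

Call:
{"api": "move_arm", "payload": {
  "moves": [
    {"gripper":47,"roll":0,"x":0.6,"y":-3.2,"z":0},
    {"gripper":47,"roll":0,"x":0,"y":0,"z":0},
    {"gripper":47,"roll":0,"x":0,"y":0,"z":0}
  ]
}}

```text
time_s: 30.05
eef_pos: [0.6616, 0.019, 0.3503]
eef_rot: [0.0, 0.984, -0.181, -0.0]
wrist_force: [0.6, 0.2, -0.4]
opening: 0.469
```

```bash
python3 - <<'E'
from h import *
to(.6625,.0195,.263,-21)
E
```

```text
to [ 0.07 -0.09  8.73] roll 0.2 jaw -20.8 pos [0.6616 0.019  0.3503] q6 12.0 t 30.05 F [ 0.5749  0.1749 -0.4207] op 0.469
```

```bash
python3 - <<'E'
from h import *
for n in('scene','wrist'):
    c=cam(n)
    for k,p in (('s0',[.629,-.036,.109]),('s1',[.598,.036,.109]),('s2',[.526,.008,.109])):
        u,v=np.round(proj(c,p)).astype(int);print(n,k,u,v,[c['img'][v+d,u+e].tolist() for d,e in((0,0),(-4,0),(4,0),(0,4),(0,-4)) if 0<=v+d<384 and 0<=u+e<512])
E
```

```text
scene s0 253 206 [[115, 86, 35], [123, 92, 34], [88, 66, 19], [88, 64, 18], [112, 81, 29]]
scene s1 275 194 [[14, 15, 15], [20, 20, 21], [90, 66, 23], [71, 64, 56], [96, 77, 46]]
scene s2 259 180 [[157, 117, 45], [220, 171, 69], [88, 64, 24], [150, 112, 40], [117, 86, 31]]
wrist s0 242 274 [[150, 115, 52], [140, 107, 50], [161, 124, 54], [146, 112, 50], [148, 111, 45]]
wrist s1 170 211 [[245, 228, 94], [245, 211, 77], [244, 231, 94], [244, 201, 71], [244, 239, 107]]
wrist s2 107 269 [[235, 184, 57], [225, 169, 51], [238, 188, 54], [218, 161, 46], [244, 216, 78]]
```

Call:
{"api": "move_arm", "payload": {
  "moves": [
    {"gripper":47,"roll":0,"x":0.07,"y":-0.05,"z":4},
    {"gripper":47,"roll":0,"x":0,"y":0,"z":3.5},
    {"gripper":47,"roll":0,"x":0,"y":0,"z":1.2},
    {"gripper":47,"roll":0,"x":0,"y":0,"z":0}
  ]
}}

```text
time_s: 30.65
eef_pos: [0.6626, 0.0189, 0.2633]
eef_rot: [0.0, 0.983, -0.181, -0.001]
wrist_force: [-0.3, -0.1, -0.2]
opening: 0.468
```

```bash
python3 - <<'E'
from h import *
to(.6625,.0195,.263,-21)
E
```

```text
to [-0.03 -0.05  0.03] roll 0.1 jaw -20.9 pos [0.6626 0.0189 0.2633] q6 12.0 t 30.65 F [-0.3233 -0.0607 -0.2495] op 0.468
```

Call:
{"api": "move_arm", "payload": {
  "moves": [
    {"gripper":10,"roll":0,"x":0,"y":0,"z":0},
    {"gripper":10,"roll":0,"x":0,"y":0,"z":0},
    {"gripper":10,"roll":0,"x":0,"y":0,"z":0}
  ]
}}

```text
time_s: 31.02
eef_pos: [0.6634, 0.0192, 0.2658]
eef_rot: [0.0, 0.984, -0.181, 0.001]
wrist_force: [-1.7, -0.9, 6.5]
opening: 0.243
```

```bash
python3 - <<'E'
from h import *
to(.6625,.0195,.263,-21)
j=-20.9;phi=21.6;acc=np.zeros(2);cum=np.zeros(2)
st=[5,10]+[15]*22+[10,5]
import json
rows=[]
for d in st:
    a,b=np.radians(phi),np.radians(phi+d);p=9.2*np.array([np.cos(b)-np.cos(a),np.sin(b)-np.sin(a)]);phi+=d
    cum+= [p@[np.cos(np.radians(j)),np.sin(np.radians(j))],p@[np.cos(np.radians(j-90)),np.sin(np.radians(j-90))]]
    r=(cum-acc).round(1);acc+=r;rows.append(r.tolist())
print(len(rows),sum(st));
for i in range(0,len(rows),5):print(rows[i:i+5])
E
```

```text
to [-0.09  0.01  0.28] roll 0.2 jaw -20.8 pos [0.6634 0.0192 0.2658] q6 12.0 t 31.025 F [-1.6938 -0.9147  6.4958] op 0.243
26 360
[[-0.6, -0.6], [-1.2, -0.9], [-2.2, -1.1], [-2.4, -0.4], [-2.4, 0.2]]
[[-2.2, 0.9], [-2.0, 1.3], [-1.5, 1.9], [-1.1, 2.1], [-0.4, 2.4]]
[[0.2, 2.4], [0.9, 2.3], [1.3, 1.9], [1.9, 1.6], [2.2, 1.0]]
[[2.3, 0.4], [2.4, -0.2], [2.3, -0.8], [1.9, -1.4], [1.6, -1.8]]
[[1.0, -2.2], [0.4, -2.4], [-0.2, -2.4], [-0.8, -2.2], [-0.9, -1.4]]
[[-0.5, -0.6]]
```

Call:
{"api": "move_arm", "payload": {
  "moves": [
    {"gripper":10,"roll":0,"x":-0.6,"y":-0.6,"z":0},
    {"gripper":10,"roll":0,"x":-1.2,"y":-0.9,"z":0},
    {"gripper":10,"roll":0,"x":-2.2,"y":-1.1,"z":0},
    {"gripper":10,"roll":0,"x":-2.4,"y":-0.4,"z":0},
    {"gripper":10,"roll":0,"x":-2.4,"y":0.2,"z":0}
  ]
}}

```text
time_s: 31.65
eef_pos: [0.592, 0.0769, 0.2658]
eef_rot: [-0.0, 0.984, -0.181, 0.004]
wrist_force: [6.9, -6.0, 1.7]
opening: 0.241
```

```bash
python3 - <<'E'
from h import *
o=ctrl.get_obs();d=o['eef_pos'][:2]-[.577,-.0147];print(np.hypot(*d),np.degrees(np.arctan2(d[1],d[0])),o['wrist_force'],o['torque'],o['opening'])
c=cam('wrist')
for a in (81.6-45,81.6+45,81.6+135):
    p=[.577+.056*np.cos(np.radians(a)),-.0147+.056*np.sin(np.radians(a)),.109];u,v=np.round(proj(c,p)).astype(int);print(a,u,v,c['img'][min(v,383),min(u,511)] )
E
```

```text
0.09279152581231097 80.72672462382549 [ 6.9038 -5.9698  1.7165] [-1.1833 -0.8937 -0.0286] 0.2409199654714339
36.599999999999994 342 333 [38 36 37]
126.6 200 358 [31 31 33]
216.6 234 454 [23 22 23]
```

Call:
{"api": "move_arm", "payload": {
  "moves": [
    {"gripper":10,"roll":0,"x":-2.2,"y":0.9,"z":0},
    {"gripper":10,"roll":0,"x":-2.0,"y":1.3,"z":0},
    {"gripper":10,"roll":0,"x":-1.5,"y":1.9,"z":0},
    {"gripper":10,"roll":0,"x":-1.1,"y":2.1,"z":0},
    {"gripper":10,"roll":0,"x":-0.4,"y":2.4,"z":0}
  ]
}}

```text
time_s: 32.33
eef_pos: [0.4932, 0.0231, 0.2658]
eef_rot: [-0.002, 0.984, -0.181, 0.002]
wrist_force: [4.9, 7.3, 4.3]
opening: 0.241
```

Call:
{"api": "move_arm", "payload": {
  "moves": [
    {"gripper":10,"roll":0,"x":0.2,"y":2.4,"z":0},
    {"gripper":10,"roll":0,"x":0.9,"y":2.3,"z":0},
    {"gripper":10,"roll":0,"x":1.3,"y":1.9,"z":0},
    {"gripper":10,"roll":0,"x":1.9,"y":1.6,"z":0},
    {"gripper":10,"roll":0,"x":2.2,"y":1.0,"z":0}
  ]
}}

```text
time_s: 32.95
eef_pos: [0.5211, -0.087, 0.2657]
eef_rot: [-0.001, 0.983, -0.181, 0.0]
wrist_force: [-1.3, 11.1, 13.5]
opening: 0.241
```

Call:
{"api": "move_arm", "payload": {
  "moves": [
    {"gripper":10,"roll":0,"x":2.3,"y":0.4,"z":0},
    {"gripper":10,"roll":0,"x":2.4,"y":-0.2,"z":0},
    {"gripper":10,"roll":0,"x":2.3,"y":-0.8,"z":0},
    {"gripper":10,"roll":0,"x":1.9,"y":-1.4,"z":0},
    {"gripper":10,"roll":0,"x":1.6,"y":-1.8,"z":0}
  ]
}}

```text
time_s: 33.58
eef_pos: [0.6326, -0.0888, 0.2657]
eef_rot: [0.0, 0.983, -0.181, -0.001]
wrist_force: [-12.9, 4.6, 16.2]
opening: 0.238
```

Call:
{"api": "move_arm", "payload": {
  "moves": [
    {"gripper":10,"roll":0,"x":1.0,"y":-2.2,"z":0},
    {"gripper":10,"roll":0,"x":0.4,"y":-2.4,"z":0},
    {"gripper":10,"roll":0,"x":-0.2,"y":-2.4,"z":0},
    {"gripper":10,"roll":0,"x":-0.8,"y":-2.2,"z":0},
    {"gripper":10,"roll":0,"x":-0.9,"y":-1.4,"z":0}
  ]
}}

```text
time_s: 34.2
eef_pos: [0.6661, 0.0115, 0.2658]
eef_rot: [0.001, 0.984, -0.181, 0.002]
wrist_force: [-2.9, -8.1, 6.1]
opening: 0.243
```

Call:
{"api": "move_arm", "payload": {
  "moves": [
    {"gripper":10,"roll":0,"x":-0.5,"y":-0.6,"z":0},
    {"gripper":10,"roll":0,"x":0,"y":0,"z":0},
    {"gripper":10,"roll":0,"x":0,"y":0,"z":0}
  ]
}}

```text
time_s: 34.58
eef_pos: [0.6634, 0.0194, 0.2658]
eef_rot: [0.0, 0.984, -0.181, 0.001]
wrist_force: [-1.5, -0.9, 6.7]
opening: 0.239
```

```bash
python3 - <<'E'
from h import *
to(.6634,.0192,.2658,-20.8)
E
```

```text
to [0.01 0.01 0.  ] roll -0.0 jaw -20.8 pos [0.6634 0.0194 0.2658] q6 12.0 t 34.575 F [-1.5355 -0.8905  6.652 ] op 0.239
```

Call:
{"api": "move_arm", "payload": {
  "moves": [
    {"gripper":47,"roll":0,"x":0,"y":0,"z":0},
    {"gripper":47,"roll":0,"x":0,"y":0,"z":0},
    {"gripper":47,"roll":0,"x":0,"y":0,"z":-3},
    {"gripper":47,"roll":0,"x":0,"y":0,"z":-4},
    {"gripper":47,"roll":0,"x":0,"y":0,"z":-5}
  ]
}}

```text
time_s: 35.2
eef_pos: [0.6624, 0.0195, 0.3835]
eef_rot: [0.0, 0.983, -0.181, -0.001]
wrist_force: [0.8, 0.1, -0.2]
opening: 0.468
```

Call:
{"api": "move_arm", "payload": {
  "moves": [
    {"gripper":47,"roll":0,"x":-4,"y":-4,"z":-2},
    {"gripper":47,"roll":0,"x":-4,"y":-4,"z":0},
    {"gripper":47,"roll":0,"x":-4,"y":-4,"z":0},
    {"gripper":47,"roll":0,"x":-4,"y":-4,"z":0},
    {"gripper":47,"roll":0,"x":0,"y":0,"z":0}
  ]
}}

```text
time_s: 35.83
eef_pos: [0.5682, 0.2294, 0.4037]
eef_rot: [-0.0, 0.984, -0.178, -0.0]
wrist_force: [0.6, -0.2, 0.0]
opening: 0.47
```

```bash
python3 - <<'E'
from h import *
t=cam('top')['img'][130:290,95:300,::-1];s=cam('scene')['img'][140:255,210:375,::-1]
a=cv2.resize(t,(400,312),interpolation=cv2.INTER_CUBIC);b=cv2.resize(s,(400,279),interpolation=cv2.INTER_CUBIC)
cv2.imwrite('pics/final.png',np.vstack([a,b])[:, :]);print(ctrl.get_obs()['eef_pos'],ctrl.get_obs()['time_s'])
E
```

```text
[0.57   0.2263 0.4036] 35.925
```

View pics/final.png

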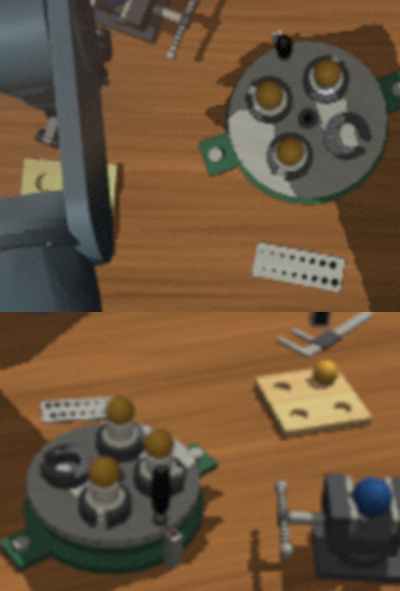

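The final picture shows three nests with a ball on each, the handle at the pointer, the spare ball in the rack and the gauge in its place. The arm is clear, so I am handing in.

```bash
python3 -c "
from bench import ctrl
print(ctrl.hand_in())"
```

```text
the job is handed in; nothing more can be done
None
```

The job is done and handed in at about 36 s on the robot's clock. No verdict came back.

- **Nests:** only two loose nests were on the mat. I fitted one in socket 1 and one in socket 2. The first needed some shifting and turning under up to about 28 N before its key dropped; the second went straight in. Both ended at the seated height to within about 1 mm. In the wrist picture their flanges looked the same as the nest fitted at the start.
- **Balls:** one yellow ball stands in each of the three nests, including the one fitted at the start. The fourth ball stayed in the rack.
- **Turn:** I led the handle one full turn anticlockwise. The sideways force stayed under about 14 N, and the hand came back to within 0.2 mm of where it started.

**Last checks:** the final top and scene pictures show all three balls still standing, the handle in line with the red pointer, and the gauge where it was. I never touched the jar, but it was outside the final crops.

**Disagreement:** the top and wrist cameras differed by 2 to 5 mm on some positions. I settled those by the feel of contact.

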